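# Clear and cover a tray of wooden boxes, then switch on the dust extractor

### The job

Sanding is about to begin: push the far corner of the small tray of wooden boxes round the pin that holds its other corner, a quarter turn, until its side lies flush along the dark wooden fence, without lifting it off the pin. Then cover the boxes: put every loose lid you find on the box that it matches in shape and size, seated flat. Last, switch on the dust extractor: pull its locking toggle outward, flip it over to the other side and let it spring back in.

Things in the scene. Friction and masses are not known exactly. Their poses are not given: they have to be found in the camera images.
- pivot: fixed to the bench: a steel pin (bench dog) 12 mm in diameter, 22 mm high, and a dark wooden fence bar 26 mm high. Origin at the foot of the pin, z up. In its frame the fence runs from x = -34 to -122 mm; its stop face is the plane y = 15.5 mm, looking to +y, the side on which the tray turns
- tray: plywood tray 104 x 104 x 30 mm, walls and floor 4 mm, four cells 46 mm wide; 0.5 to 0.75 kg with its boxes. Origin: centre of the steel eye at one corner, loose on the pin (2 mm play), at bench level. Outer faces at x, y = 16 and 120 mm. At first its x points about along the pivot's x; home: turned counterclockwise, x along the pivot's y, its face x = 16 mm on the fence
- tray_far_corner (a point): the tray's outer corner diagonally opposite the eye, at half wall height (tray frame 120, 120, 15 mm)
- box_round_large: open wooden box, round, 42 mm in diameter, 34 mm tall, walls 4 mm thick, loose in one of the tray's four cells (any of them). Origin at the centre of its underside, z up. Its own lid is on when the plate lies flat on the rim, the spigot inside with about 3 mm of play all round: the lid's origin is then 29 mm above this origin
- box_round_small: open wooden box, round, 30 mm in diameter, 34 mm tall, walls 4 mm thick, loose in one of the tray's four cells (any of them). Origin at the centre of its underside, z up. Its own lid is on when the plate lies flat on the rim, the spigot inside with about 3 mm of play all round: the lid's origin is then 29 mm above this origin
- box_square: open wooden box, square, 38 x 38 mm, 34 mm tall, walls 4 mm thick, loose in one of the tray's four cells (any of them). Origin at the centre of its underside, z up. Its own lid is on when the plate lies flat on the rim, the spigot inside with about 3 mm of play all round: the lid's origin is then 29 mm above this origin
- box_oblong: open wooden box, oblong, 42 mm along its x by 28 mm along its y, 34 mm tall, walls 4 mm thick, loose in one of the tray's four cells (any of them). Origin at the centre of its underside, z up. Its own lid is on when the plate lies flat on the rim, the spigot inside with about 3 mm of play all round: the lid's origin is then 29 mm above this origin
- lid_round_large: loose wooden lid (absent in some runs), lying right side up on the bench: a plate (round, 46 mm) 5 mm thick over a 28 mm round spigot 5 mm deep, with a round knob 21 mm tall, 11 to 14 mm in diameter, on its middle (plate top at 10 mm, knob top at 31 mm). Origin at the centre of the spigot's underside, z up through the knob
- lid_round_small: loose wooden lid (absent in some runs), lying right side up on the bench: a plate (round, 34 mm) 5 mm thick over a 16 mm round spigot 5 mm deep, with a round knob 21 mm tall, 11 to 14 mm in diameter, on its middle (plate top at 10 mm, knob top at 31 mm). Origin at the centre of the spigot's underside, z up through the knob
- lid_square: loose wooden lid (absent in some runs), lying right side up on the bench: a plate (square, 42 x 42 mm) 5 mm thick over a 24 x 24 mm spigot 5 mm deep, with a round knob 21 mm tall, 11 to 14 mm in diameter, on its middle (plate top at 10 mm, knob top at 31 mm). Origin at the centre of the spigot's underside, z up through the knob
- lid_oblong: loose wooden lid (absent in some runs), lying right side up on the bench: a plate (oblong, 46 mm in x by 32 mm in y) 5 mm thick over a 28 x 14 mm spigot 5 mm deep, with a round knob 21 mm tall, 11 to 14 mm in diameter, on its middle (plate top at 10 mm, knob top at 31 mm). Origin at the centre of the spigot's underside, z up through the knob
- switch: dust extractor's switch: a grey housing 56 x 44 x 36 mm fixed to the bench, with a steel toggle bat on top. Origin at the centre of its underside, x is the direction in which the bat is to be flipped, z up; the bat turns about an axis parallel to the housing's y
- toggle_hinge (a point): point on the bat's hinge axis, in the housing, 32 mm above the bench
- toggle_grip (a point): point on the bat's axis to grip, 43 mm from the hinge axis while the bat is in, more by what it is pulled out. The bat is round, 10 to 14 mm in diameter, from 24 to 56 mm from the hinge axis
- toggle_tilt (a joint): the bat's turn in rad: 0 = off, the bat leans 0.35 rad from vertical to the housing's -x; 0.70 = on, it leans 0.35 rad to +x. A tooth locks it at either end: it passes the middle only while pulled out 8 mm or more
- board_corner (a point): the corner, nearest the tray, of the rough wooden board under the carving, fixed on the bench to the right (-y) of the lids. It is a solid 60 mm high along its edges and up to 90 mm further in: no finger can go down on it
- board_near (a point): point on the board's edge that runs from board_corner toward the robot; the board is solid to the right of that line
- board_back (a point): point on the board's edge that runs from board_corner to the back of the bench; the board is solid on the right and robot side of that line
- toggle_pull (a joint): how far the bat is pulled outward along its own axis, in m, 0 to 0.014; a spring (about 2 N at 0, 7 N at 0.014) draws it back in when let go

How it is judged:
On the way, in this order (a step that is already met when the one before it is completed fails the run):
1. the tray has been turned a quarter turn on its pin, flush along the fence (angle between the x axis of tray and the y axis of pivot, either way round below 0.07 rad and x of tray_far_corner in the frame of pivot below -0.09 m and horizontal distance between tray and pivot below 0.005 m and height (world z) of tray below 0.004 m and linear speed of tray below 0.03 m/s), for 0.2 s.
2. every lid that is there sits flat on its own box (horizontal distance between lid_round_large and box_round_large below 0.006 m and z of lid_round_large in the frame of box_round_large between 0.026 and 0.032 m and angle between each of lid_round_large, lid_round_small, lid_square, lid_oblong's own z axis and vertical below 0.08 rad and linear speed of each of lid_round_large, lid_round_small, lid_square, lid_oblong below 0.03 m/s and horizontal distance between lid_round_small and box_round_small below 0.006 m and z of lid_round_small in the frame of box_round_small between 0.026 and 0.032 m and horizontal distance between lid_square and box_square below 0.006 m and z of lid_square in the frame of box_square between 0.026 and 0.032 m and horizontal distance between lid_oblong and box_oblong below 0.006 m and z of lid_oblong in the frame of box_oblong between 0.026 and 0.032 m), for 0.2 s.
3. the toggle is pulled outward, out of its lock (value of joint toggle_pull above 0.007 m).
4. the toggle is flipped to the other side and has sprung back in (value of joint toggle_tilt above 0.62 rad and value of joint toggle_pull below 0.003 m), for 0.2 s.
At the end, for the whole second after the job is handed in: Tray along the fence within 4 degrees, eye on the pin (5 mm), flat on the bench; every lid present flat (4.5 degrees) on its own box, centred within 6 mm and down within 3 mm; boxes down in the tray; toggle at 0.62 rad or more, pulled out less than 3 mm (all of step 1 and all of step 2 and all of step 4 and z of each of box_round_large, box_round_small, box_square, box_oblong in the frame of tray below 0.009 m); the robot touches nothing.
It fails at once if the tray is lifted off its pin (height (world z) of tray above 0.018 m).
Of lid_round_large, lid_round_small, lid_square, lid_oblong only 3 to 4 are there at a start; the rules pass over those that are not, and their reading is None.
At some moment in a run one of lid_round_large, lid_round_small, lid_square, lid_oblong may be knocked a few centimetres aside while the robot is not near it.
Once in a run the grip may slacken for a moment while it holds something.
It also fails if it takes over 210 s, if anything falls off the work surface, if the arm or the gripper's body presses on something with over 40 N, if the wrist force passes 120 N, or if a joint passes its speed limit or range.

### The arm

A 6-joint arm with a two-finger parallel gripper is mounted at the origin on a cart in front of the work surface, level with it; the furniture and walls round the work are solid. World frame = base frame: x ahead of the robot, y to its left, z up, the work surface at z = 0. Lengths are in m, angles in rad, forces in N, time in s.
With the tool pointing down it reaches from about 0.35 to 0.925 m from the base axis. Payload 6.4 kg.
Tool frame: the origin (TCP) lies on the centre line of the jaws, within the pads' length; the fingertips stand tcp_to_tips ahead of it and the grasp point (between the pads) is the TCP (tcp_to_tips is the distance from the TCP to the fingertips, in m); y points along the fingers, z is the direction in which the jaws open and shut, and the axes are right-handed (so a half turn about y gives the same grasp; the last joint's range is limited). The gripper opens to 85 mm and grips with 20 to 120 N. Pads are 22 mm wide; open, the fingers measure 114 mm over their backs; the gripper's body (76 mm by 85 mm) begins 54 mm behind the grasp point. The pads swing forward as they close: fully open they stand 13 mm farther back than shut.
Start: joints at [-1.412, 0.245, 1.558, -0, 1.339, -0.174], TCP at [0.212, -0.614, 0.25] pointing down, gripper open.
Joint ranges: [-3.13, 3.13], [-1.02, 2.26], [0.13, 2.54], [-0.95, 4.09], [0.21, 2.88], [-2.74, 2.74]. Speed limits (rad/s): [2.57, 2.57, 3.14, 3.14, 3.14, 3.14].

### API

Orientations are given as a 3x3 rotation matrix whose columns are the frame's x, y, z axes.
In Python, from workcell import * gives the robot as it stands. The module is installed in compiled form; this text tells all that it offers.
- The arm moves only by the tool jog_arm, never from a script. Its argument "motion" is text: rows parted by semicolons, each of 6 numbers parted by spaces: the shift along the tool's x, y, z in mm, then the turn, a rotation vector about the tool's x, y, z in degrees. A call has 1 to 20 rows; each row shifts and turns the commanded pose from where the row before left it, along the tool's axes as they then stand; what a row does not reach is not made up. A row lasts 1/12 s, in which the tool goes at most 41.7 mm and 7.16 degrees, less where a joint would pass 70% of its speed; a pose out of reach is approached as far as the arm can. A call with a gripper value outside its range is refused whole. "fingers" is the finger opening in mm, from 0 to 85.4, set as the call begins (left out, the last holds). The fingers move at their own pace and stop on an object; the grip force is fixed at half the most. Time passes only in rows, so rows that do not move let the fingers close. It gives the time, the measured TCP pose, the force and the opening at its end, in the units of the state.
- state(): the state, without advancing time (a new reading comes with each control period).
- camera(name): name is "side" or "top" or "wrist"; returns the picture (400x640x3 uint8, red, green, blue); there is no depth.
- get_calibration(name): a dict with "K" (3x3 intrinsics, pixels), "pose" (4x4, takes a point from camera to world coordinates). Camera axes: x right, y up, looking along -z (the intrinsics and any distortion apply to the point x, -y, -z); pixel columns grow to the right and rows downward; lengths in m; the calibration is good to about 2 mm. A picture is of the moment at which its call begins: read the wrist's pose just before it. get_calibration takes no time and is no camera call; for the wrist camera it gives the pose at the moment of the call.
- close_job(): hands the job in, once; it reports no verdict.
Trained networks look in the newest picture that a camera, given by its name, has taken for a name from the list of things; names that differ only in an ending like _2 or _b are one class to them, and where a whole thing is asked for, a point or a joint stands for the part that bears it (a point fixed in the world has none). Each returns a list of dicts, best first, with "conf" (0 to 1); they miss things now and then, are a little off and sometimes report something else, mostly with a low value. They report only what shows in the picture. A call takes as long as a camera call.
- boxes_of(target, camera): "centre" ([x, y, z] in m, in world coordinates, good to about 4 mm: the middle of the surface that is visible of it).
- landmark_of(target, camera): "centre" ([x, y, z] in m, in world coordinates, good to about 4 mm: a listed point, or the origin of a listed thing).
The state is a dict: "time_s": time; "joint_positions": joint angles; "dq": joint speeds; "joint_efforts": joint torques, N m; "position": TCP position; "tcp_rot": TCP orientation; "wrist_force": force on the tool from outside, world axes, zero at the start; "ft_torque": the same for the moment, N m; "grip_width": finger opening in m.
Only numpy, scipy, OpenCV 4.12 (cv2) and the standard library are available. Lean on these libraries where they do the work, as an engineer would, in place of code of your own. Each camera call takes 0.05 s, during which the arm holds its last target.

## Working session

There is one attempt and no reset: what is moved stays moved. The work goes in short steps, Python scripts to look and compute and a tool call to move; the robot and the scene stay as the last step left them, time stands still between calls to the robot, and variables do not carry over. Pictures are saved under pics/ and viewed, and the job is handed in when it is done.

Besides the shell and the picture viewer there is one more tool, called after ">>>" by a JSON object that holds its "fn" and its "kwargs". jog_arm: Moves the arm, as the interface text tells. Its arguments: {"type":"object","properties":{"motion":{"type":"string"},"fingers":{"type":"number"}},"required":["motion"]}

```bash
ls; mkdir -p pics
cat > h.py <<'E'
from workcell import *
import numpy as np, cv2
def snap(n,f):
    im=camera(n); cv2.imwrite('pics/'+f,cv2.cvtColor(im,cv2.COLOR_RGB2BGR)); return im
E
python3 - <<'E'
from h import *
s=state(); print({k:np.round(v,3).tolist() for k,v in s.items()})
for c in ['side','top','wrist']:
    snap(c,c+'0.png'); k=get_calibration(c); print(c,np.round(k['K'],1).tolist(),np.round(k['pose'],3).tolist(),[x for x in k])
names=['pivot','tray','tray_far_corner','box_round_large','box_round_small','box_square','box_oblong','lid_round_large','lid_round_small','lid_square','lid_oblong','switch','toggle_hinge','toggle_grip','board_corner','board_near','board_back']
for n in names:
    for c in ['top','side']:
        r=landmark_of(n,c); print(n,c,[(np.round(d['centre'],3).tolist(),round(d['conf'],2)) for d in r[:3]])
print(state()['time_s'])
E
```

```text
pics
{'time_s': 0.0, 'joint_positions': [-1.412, 0.246, 1.559, -0.0, 1.339, -0.174], 'dq': [-0.001, -0.0, 0.001, -0.0, 0.001, 0.0], 'joint_efforts': [-0.001, -42.95, -32.613, -0.0, 0.005, 0.0], 'position': [0.212, -0.614, 0.249], 'tcp_rot': [[-0.945, -0.0, 0.327], [-0.327, 0.002, -0.945], [-0.0, -1.0, -0.002]], 'wrist_force': [-0.233, -0.484, -0.419], 'ft_torque': [-0.023, 0.013, 0.021], 'grip_width': 0.085}
side [[485.6, 0.0, 315.3], [0.0, 485.6, 200.5], [0.0, 0.0, 1.0]] [[-0.866, 0.255, -0.429, 0.128], [-0.499, -0.475, 0.725, 0.866], [-0.019, 0.843, 0.538, 0.574], [0.0, 0.0, 0.0, 1.0]] ['K', 'pose']
top [[485.9, 0.0, 314.0], [0.0, 485.9, 198.7], [0.0, 0.0, 1.0]] [[0.011, 0.989, -0.15, 0.358], [-1.0, 0.013, 0.009, 0.212], [0.011, 0.149, 0.989, 1.186], [0.0, 0.0, 0.0, 1.0]] ['K', 'pose']
wrist [[356.3, 0.0, 316.6], [0.0, 356.3, 202.8], [0.0, 0.0, 1.0]] [[0.327, 0.909, 0.259, 0.278], [-0.945, 0.315, 0.09, -0.591], [0.0, -0.274, 0.962, 0.373], [0.0, 0.0, 0.0, 1.0]] ['K', 'pose']
pivot top [([0.484, 0.393, -0.0], 0.51), ([0.489, 0.392, 0.004], 0.23)]
pivot side [([0.48, 0.393, 0.001], 0
[... 1107 characters left out ...]
3, 0.002], 0.81)]
lid_oblong side [([0.677, 0.216, -0.0], 0.6)]
switch top [([0.394, 0.18, 0.005], 0.88), ([0.46, 0.048, 0.001], 0.49)]
switch side [([0.39, 0.181, 0.004], 0.93)]
toggle_hinge top [([0.392, 0.176, 0.032], 0.68)]
toggle_hinge side [([0.39, 0.183, 0.032], 0.62)]
toggle_grip top [([0.373, 0.182, 0.074], 0.53)]
toggle_grip side [([0.377, 0.182, 0.07], 0.7), ([0.677, 0.069, 0.005], 0.26)]
board_corner top [([0.606, 0.148, 0.003], 0.73), ([0.417, 0.31, 0.003], 0.63)]
board_corner side [([0.604, 0.143, 0.001], 0.95)]
board_near top []
board_near side [([0.459, 0.045, -0.002], 0.71), ([0.481, 0.392, 0.003], 0.67)]
board_back top []
board_back side [([0.679, 0.069, 0.006], 0.89)]
1.85
```

View pics/top0.png

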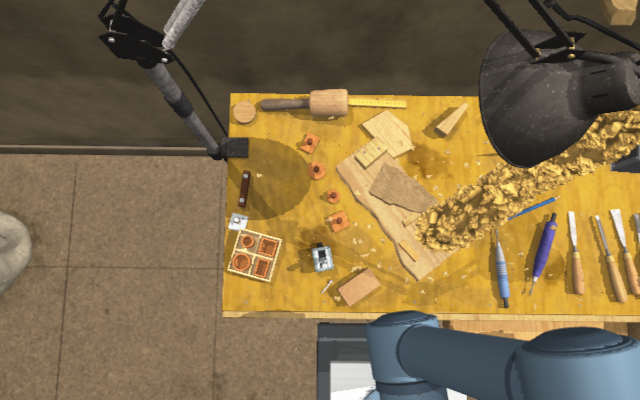

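View pics/side0.png

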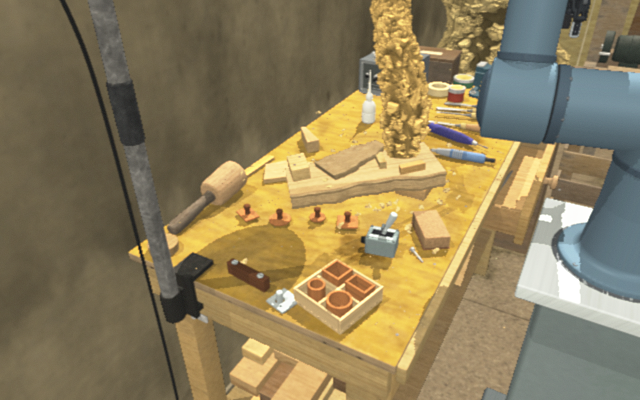

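Run:
```python
import cv2, workcell
print([x for x in dir(workcell) if not x.startswith('_')])
print(getattr(workcell,'tcp_to_tips',None))
t=cv2.imread('pics/top0.png'); s=cv2.imread('pics/side0.png')
cv2.imwrite('pics/c1.png',cv2.resize(t[80:330,215:465],(750,560),interpolation=cv2.INTER_CUBIC)[:,:])
cv2.imwrite('pics/c2.png',cv2.resize(s[100:350,130:480],(800,571),interpolation=cv2.INTER_CUBIC))
```

```text
['PlanningError', 'boxes_of', 'camera', 'close_job', 'get_calibration', 'landmark_of', 'state', 'tcp_to_tips']
0.019
```

View pics/c1.png

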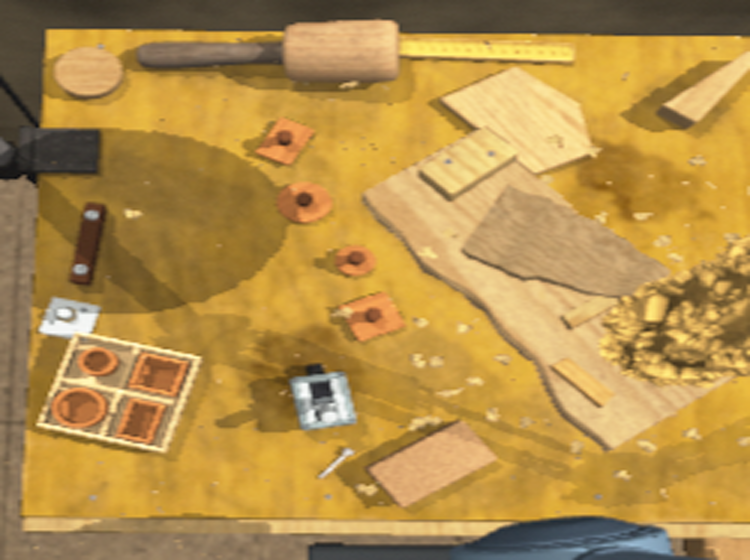

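View pics/c2.png

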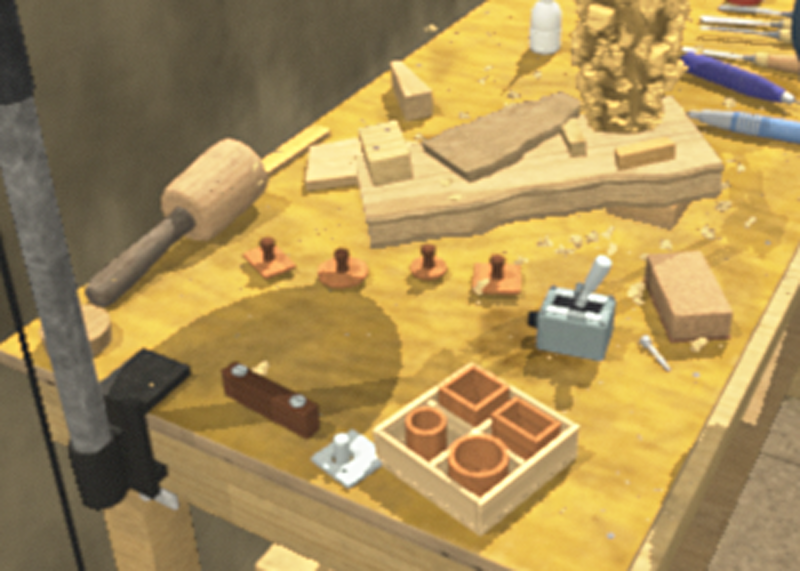

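View pics/wrist0.png

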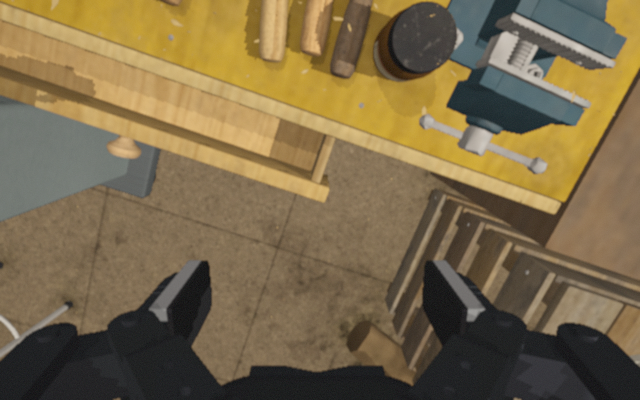

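```bash
cat >> h.py <<'E'
def ray(c,u,v):
    k=get_calibration(c); K=np.array(k['K']);P=np.array(k['pose'])
    d=np.array([(u-K[0,2])/K[0,0],-(v-K[1,2])/K[1,1],-1.]); return P[:3,3],P[:3,:3]@d
def at(c,u,v,z):
    o,d=ray(c,u,v); return (o+d*(z-o[2])/d[2])[:3]
E
python3 - <<'E'
from h import *
for u in (385,400,427): print('side base',u,np.round(at('side',u,153,0.07),3))
for z in (0.2,0.3,.4,.5): print('side up',z,[ (np.round(at('side',u,v,z),3)).tolist() for u,v in((372,5),(420,5),(376,60),(426,60))])
print('top',[np.round(at('top',u,v,0.07),3).tolist() for u,v in((418,238),(428,215),(450,250))])
for p in [(c/3+215,r*250/560+80) for c,r in((95,208),(80,280),(66,315))]: print(np.round(at('top',*p,0.022),3))
E
```

```text
side base 385 [ 0.491 -0.06   0.07 ]
side base 400 [ 0.461 -0.076  0.07 ]
side base 427 [ 0.407 -0.104  0.07 ]
side up 0.2 [[0.928, -0.944, 0.2], [0.763, -1.017, 0.2], [0.625, -0.298, 0.2], [0.51, -0.355, 0.2]]
side up 0.3 [[0.714, -0.459, 0.3], [0.593, -0.513, 0.3], [0.492, 0.013, 0.3], [0.408, -0.028, 0.3]]
side up 0.4 [[0.5, 0.025, 0.4], [0.423, -0.009, 0.4], [0.359, 0.325, 0.4], [0.306, 0.299, 0.4]]
side up 0.5 [[0.286, 0.509, 0.5], [0.254, 0.495, 0.5], [0.226, 0.637, 0.5], [0.204, 0.625, 0.5]]
top [[0.439, -0.038, 0.07], [0.492, -0.063, 0.07], [0.412, -0.111, 0.07]]
[0.596 0.366 0.022]
[0.517 0.376 0.022]
[0.479 0.386 0.022]
```

```bash
cat >> h.py <<'E'
def proj(c,p):
    k=get_calibration(c); K=np.array(k['K']);P=np.linalg.inv(np.array(k['pose']))
    q=P[:3,:3]@np.array(p)+P[:3,3]; return np.array([K[0,2]+K[0,0]*q[0]/-q[2],K[1,2]-K[1,1]*q[1]/-q[2]])
E
python3 - <<'E'
from h import *
for c in('top','side'):
  im=cv2.imread(f'pics/{c}0.png')
  for (x,y),col in (((.40,-.09),(255,0,0)),((.455,-.08),(0,0,255)),((.51,-.09),(0,255,0)),((.375,-.06),(255,0,255))):
    for z in np.arange(.05,.8,.1):
        p=proj(c,(x,y,z)); 
        if 0<=p[0]<640 and 0<=p[1]<400: cv2.circle(im,(int(p[0]),int(p[1])),3,col,-1)
  cv2.imwrite(f'pics/p_{c}.png',im)
E
```

```text
(no output)
```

View pics/p_top.png

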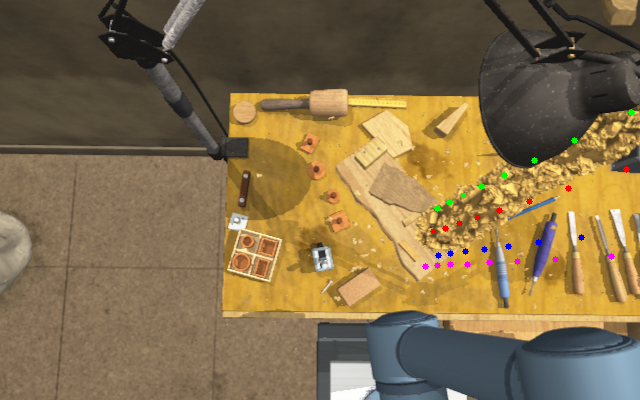

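View pics/p_side.png

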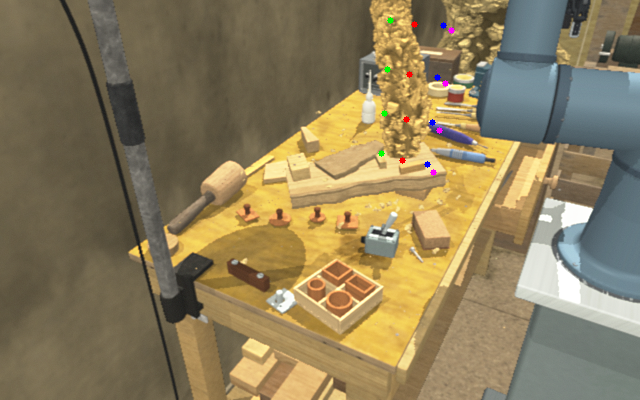

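>>> {"fn": "jog_arm", "kwargs": {"motion": "0 -10 -20 0 0 0;0 -10 -25 0 0 0;0 -10 -25 0 0 0;0 -10 -25 0 0 0;0 -10 -25 0 0 0;0 -10 -25 0 0 0;0 0 -25 0 0 0;0 0 -25 0 0 0;0 0 -25 0 0 0;0 0 -25 0 0 0;0 0 -25 0 0 0;0 0 -20 0 0 0;0 0 0 0 0 0;0 0 0 0 0 0", "fingers": 0}}

```text
time_s: 3.02
position: [0.1175, -0.3401, 0.3107]
tcp_rot: [[-0.945, 0.0, 0.326], [-0.326, -0.002, -0.945], [0.001, -1.0, 0.002]]
wrist_force: [-0.7, -0.3, -0.0]
grip_width: -0.0003
```

>>> {"fn": "jog_arm", "kwargs": {"motion": "-31.4 0 -1.4 0 -5 0;-31.4 0 -1.4 0 -5 0;-31.4 0 -1.4 0 -5 0;-31.4 0 -1.4 0 -5 0;-31.4 0 -1.4 0 -5 0;-31.4 0 -1.4 0 -5 0;-31.4 0 -1.4 0 -5 0;-31.4 0 -1.4 0 -5 0;0 0 0 0 0 0"}}

```text
time_s: 3.77
position: [0.3114, -0.1816, 0.3104]
tcp_rot: [[-0.505, 0.001, 0.863], [-0.863, 0.002, -0.505], [-0.002, -1.0, 0.0]]
wrist_force: [-0.0, 0.3, -1.4]
grip_width: 0.0004
```

```bash
cat >> h.py <<'E'
# plan in tool-down frame; wps list of (x,y,z,yaw_deg of tool z, nrows, polar)
def plan(wps,p0=None,yaw0=None,dec=1):
    s=state(); R=np.array(s['tcp_rot']); p=np.array(s['position']) if p0 is None else np.array(p0)
    yaw=np.degrees(np.arctan2(R[1,2],R[0,2])) if yaw0 is None else yaw0
    print('from',np.round(p,4),round(yaw,1)); rows=[]
    cur=p.copy(); cy=yaw
    for w in wps:
        x,y,z,yw,n=w[:5]; polar=len(w)>5 and w[5]
        a=cur.copy(); ay=cy; b=np.array([x,y,z])
        ra,rb=np.hypot(*a[:2]),np.hypot(*b[:2]); ta,tb=np.arctan2(a[1],a[0]),np.arctan2(b[1],b[0])
        ca,cya=a.copy(),ay
        for i in range(1,n+1):
            f=i/n
            if polar: r=ra+f*(rb-ra);t=ta+f*(tb-ta);q=np.array([r*np.cos(t),r*np.sin(t),a[2]+f*(b[2]-a[2])])
            else: q=a+f*(b-a)
            yq=ay+f*(yw-ay)
            c,sn=np.cos(np.radians(cya)),np.sin(np.radians(cya))
            d=q-ca
            dz=d[0]*c+d[1]*sn; dx=d[0]*sn-d[1]*c; dy=-d[2]
            row=np.round([dx,dy,dz],4)*1000; row=np.round(row,dec); t=np.round(-(yq-cya),dec)
            rows.append(f"{row[0]:g} {row[1]:g} {row[2]:g} 0 {t:g} 0")
            m=row/1000; ca=ca+np.array([m[0]*sn+m[2]*c,-m[0]*c+m[2]*sn,-m[1]]); cya=cya-t
        cur,cy=ca,cya
    print('; '.join(rows).replace('-0 ','0 ')); print('end',np.round(cur,4),round(cy,1))
def now():
    s=state();print(round(s['time_s'],2),np.round(s['position'],4),np.round(s['wrist_force'],1),round(s['grip_width'],4))
E
python3 - <<'E'
from h import *
plan([(.25,.26,.3,-14.3,15,True),(.3156,.325,.2,-14.3,4)])
E
```

```text
from [ 0.3114 -0.1816  0.3104] -30.3
-32 0.7 -1.5 0 -1.1 0; -31.8 0.7 -3.6 0 -1 0; -31.5 0.7 -6 0 -1.1 0; -31 0.7 -8.1 0 -1.1 0; -30.3 0.7 -10.3 0 -1 0; -29.5 0.7 -12.4 0 -1.1 0; -28.6 0.6 -14.4 0 -1.1 0; -27.6 0.7 -16.4 0 -1.1 0; -26.3 0.7 -18.3 0 -1 0; -24.9 0.7 -20 0 -1.1 0; -23.5 0.7 -21.8 0 -1.1 0; -22 0.7 -23.4 0 -1 0; -20.2 0.7 -24.9 0 -1.1 0; -18.4 0.7 -26.2 0 -1.1 0; -16.5 0.7 -27.4 0 -1 0; -19.8 25 11.9 0 0 0; -19.8 25 11.8 0 0 0; -19.8 25 11.9 0 0 0; -19.9 25 11.8 0 0 0
end [0.3156 0.325  0.2   ] -14.3
```

>>> {"fn": "jog_arm", "kwargs": {"motion": "-32 0.7 -1.5 0 -1.1 0; -31.8 0.7 -3.6 0 -1 0; -31.5 0.7 -6 0 -1.1 0; -31 0.7 -8.1 0 -1.1 0; -30.3 0.7 -10.3 0 -1 0; -29.5 0.7 -12.4 0 -1.1 0; -28.6 0.6 -14.4 0 -1.1 0; -27.6 0.7 -16.4 0 -1.1 0; -26.3 0.7 -18.3 0 -1 0; -24.9 0.7 -20 0 -1.1 0; -23.5 0.7 -21.8 0 -1.1 0; -22 0.7 -23.4 0 -1 0; -20.2 0.7 -24.9 0 -1.1 0; -18.4 0.7 -26.2 0 -1.1 0; -16.5 0.7 -27.4 0 -1 0; -19.8 25 11.9 0 0 0; -19.8 25 11.8 0 0 0; -19.8 25 11.9 0 0 0; -19.9 25 11.8 0 0 0;0 0 0 0 0 0"}}

```text
time_s: 5.43
position: [0.318, 0.3218, 0.1928]
tcp_rot: [[-0.258, -0.011, 0.966], [-0.966, -0.006, -0.258], [0.009, -1.0, -0.009]]
wrist_force: [-0.6, -0.0, -0.8]
grip_width: -0.0001
```

Run:
```python
from h import *
now()
plan([(.3156,.325,.027,-14.3,10)])
snap('wrist','w1.png')
```

```text
5.43 [0.318  0.3218 0.1928] [-0.6 -0.  -0.8] -0.0001
from [0.318  0.3218 0.1928] -15.0
-0.2 16.6 -0.3 0 -0.1 0; -0.3 16.6 -0.3 0 0 0; -0.3 16.5 -0.4 0 -0.1 0; -0.2 16.6 -0.3 0 -0.1 0; -0.3 16.6 -0.3 0 0 0; -0.2 16.6 -0.3 0 -0.1 0; -0.3 16.6 -0.3 0 -0.1 0; -0.2 16.6 -0.3 0 0 0; -0.3 16.5 -0.4 0 -0.1 0; -0.2 16.6 -0.3 0 -0.1 0
end [0.3156 0.325  0.027 ] -14.3
```

View pics/w1.png

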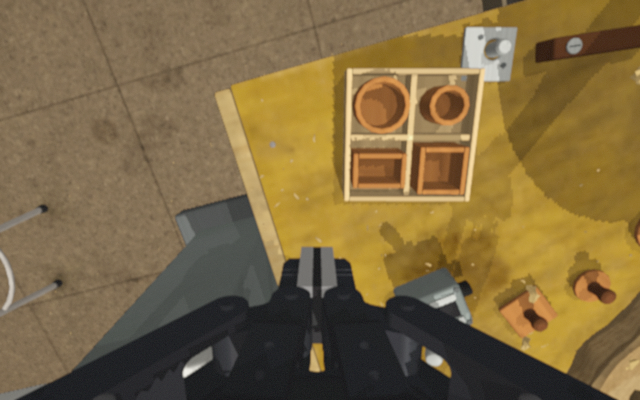

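Run:
```python
from h import *
now()
c=get_calibration('wrist')
for p in ((346,201),(470,201),(484,68),(347,68)): print(np.round(at('wrist',*p,.03),4))
print(np.round(proj('wrist',(.3156,.325,.01)),0), np.round(at('wrist',502,46,.022),4),np.round(at('wrist',575,45,.026),4))
```

```text
5.48 [0.3179 0.3215 0.1956] [ 0.1 -0.7  0.7] -0.0001
[0.3376 0.3032 0.03  ]
[0.4383 0.2765 0.03  ]
[0.4633 0.3784 0.03  ]
[0.363  0.4052 0.03  ]
[314. 178.] [0.4822 0.3904 0.022 ] [0.5333 0.3769 0.026 ]
```

>>> {"fn": "jog_arm", "kwargs": {"motion": "-0.3 16.6 -0.3 0 -0.1 0; -0.3 16.6 -0.3 0 0 0; -0.3 16.5 -0.4 0 -0.1 0; -0.3 16.6 -0.3 0 -0.1 0; -0.3 16.6 -0.3 0 0 0; -0.3 16.6 -0.3 0 -0.1 0; -0.3 16.6 -0.3 0 -0.1 0; -0.3 16.6 -0.3 0 0 0; -0.3 16.5 -0.4 0 -0.1 0; -0.3 16.6 -0.3 0 -0.1 0;0 0 0 0 0 0;0 0 0 0 0 0"}}

```text
time_s: 6.48
position: [0.3164, 0.3256, 0.0349]
tcp_rot: [[-0.246, 0.001, 0.969], [-0.969, 0.0, -0.246], [-0.0, -1.0, 0.0]]
wrist_force: [-0.5, -0.1, 0.7]
grip_width: -0.0001
```

Run:
```python
from h import *
now()
P=np.array([.482,.3905])
# arc: TCP in tray frame (134.5,105) rotating angle th from 0..; approach first
s=state(); p=np.array(s['position'])
w=[]
X,Y=.1325,.105
def pt(th):
    a=np.radians(165.3+th); ex=np.array([np.cos(a),np.sin(a)]); ey=np.array([-ex[1],ex[0]])
    q=P+X*ex+Y*ey; return q
for th in range(0,86,5):
    q=pt(th); w.append((q[0],q[1],.028,-14.7+th,3 if th==0 else 1))
plan(w)
```

```text
6.48 [0.3164 0.3256 0.0349] [-0.5 -0.1  0.7] -0.0001
from [0.3164 0.3256 0.0349] -14.3
0.1 2.3 3.7 0 0.1 0; 0.1 2.3 3.7 0 0.2 0; 0 2.3 3.8 0 0.1 0; 11.2 0 9.6 0 -5 0; 11.1 0 9.7 0 -5 0; 11.2 0 9.6 0 -5 0; 11.1 0 9.7 0 -5 0; 11.2 0 9.6 0 -5 0; 11.2 0 9.7 0 -5 0; 11.1 0 9.6 0 -5 0; 11.2 0 9.7 0 -5 0; 11.1 0 9.6 0 -5 0; 11.2 0 9.7 0 -5 0; 11.1 0 9.6 0 -5 0; 11.2 0 9.7 0 -5 0; 11.1 0 9.6 0 -5 0; 11.2 0 9.7 0 -5 0; 11.1 0 9.6 0 -5 0; 11.2 0 9.7 0 -5 0; 11.1 0 9.6 0 -5 0
end [0.5362 0.2304 0.028 ] 70.3
```

>>> {"fn": "jog_arm", "kwargs": {"motion": "0 2.3 3.7 0 0 0;0 2.3 3.7 0 0 0;0 2.3 3.7 0 0 0;5.6 0 4.8 0 -2.5 0;5.6 0 4.8 0 -2.5 0;5.6 0 4.8 0 -2.5 0;5.6 0 4.8 0 -2.5 0;5.6 0 4.8 0 -2.5 0;5.6 0 4.8 0 -2.5 0;5.6 0 4.8 0 -2.5 0;5.6 0 4.8 0 -2.5 0;5.6 0 4.8 0 -2.5 0;5.6 0 4.8 0 -2.5 0;5.6 0 4.8 0 -2.5 0;5.6 0 4.8 0 -2.5 0;5.6 0 4.8 0 -2.5 0;5.6 0 4.8 0 -2.5 0"}}

```text
time_s: 7.9
position: [0.3936, 0.2472, 0.027]
tcp_rot: [[0.357, -0.006, 0.934], [-0.934, -0.002, 0.357], [-0.001, -1.0, -0.006]]
wrist_force: [-10.0, -3.1, 8.9]
grip_width: -0.0
```

Run:
```python
from h import *
now()
snap('side','s1.png')
```

```text
7.9 [0.3936 0.2472 0.027 ] [-10.   -3.1   8.9] -0.0
```

View pics/s1.png

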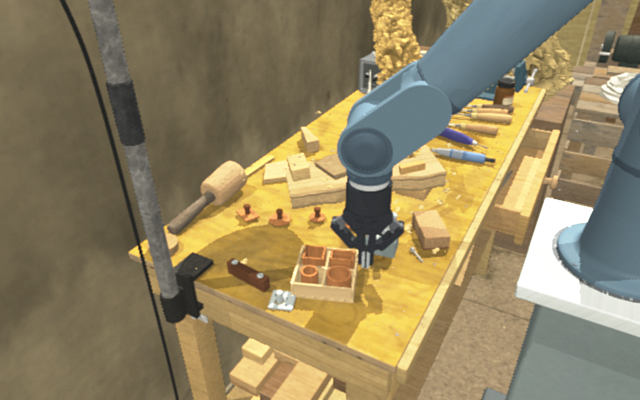

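>>> {"fn": "jog_arm", "kwargs": {"motion": "5.6 0 4.8 0 -2.5 0;5.6 0 4.8 0 -2.5 0;5.6 0 4.8 0 -2.5 0;5.6 0 4.8 0 -2.5 0;5.6 0 4.8 0 -2.5 0;5.6 0 4.8 0 -2.5 0;5.6 0 4.8 0 -2.5 0;5.6 0 4.8 0 -2.5 0;5.6 0 4.8 0 -2.5 0;5.6 0 4.8 0 -2.5 0;5.6 0 4.8 0 -2.5 0;5.6 0 4.8 0 -2.5 0;5.6 0 4.8 0 -2.5 0;5.6 0 4.8 0 -2.5 0;5.6 0 4.8 0 -2.5 0;5.6 0 4.8 0 -2.5 0;5.6 0 4.8 0 -2.5 0"}}

```text
time_s: 9.37
position: [0.5177, 0.2266, 0.027]
tcp_rot: [[0.894, 0.0, 0.448], [-0.448, -0.005, 0.894], [0.002, -1.0, -0.004]]
wrist_force: [2.1, -11.8, -1.3]
grip_width: 0.0
```

Run:
```python
from h import *
now()
snap('top','t2.png');im=cv2.imread('pics/t2.png')
cv2.imwrite('pics/t2c.png',cv2.resize(im[80:330,215:465],(750,560),interpolation=cv2.INTER_CUBIC))
```

```text
9.37 [0.5177 0.2266 0.027 ] [  2.1 -11.8  -1.3] 0.0
```

View pics/t2c.png

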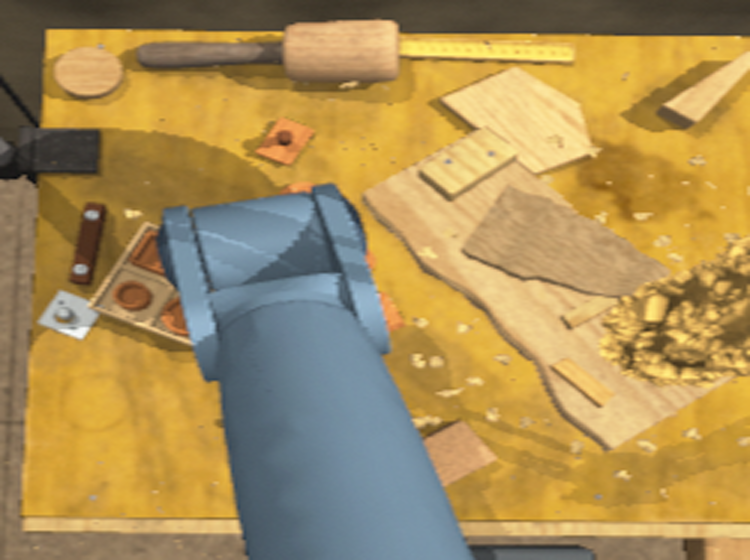

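>>> {"fn": "jog_arm", "kwargs": {"motion": "5.6 0 4.8 0 -2.5 0;5.6 0 4.8 0 -2.5 0;5.6 0 4.8 0 -2.5 0;5.6 0 4.8 0 -2.5 0;5.6 0 4.8 0 -2.5 0"}}

```text
time_s: 9.83
position: [0.5533, 0.2392, 0.0275]
tcp_rot: [[0.97, 0.002, 0.244], [-0.244, -0.003, 0.97], [0.003, -1.0, -0.003]]
wrist_force: [2.8, -8.7, -2.3]
grip_width: 0.0002
```

Run:
```python
from h import *
now()
snap('side','s3.png');im=cv2.imread('pics/s3.png')
cv2.imwrite('pics/s3c.png',cv2.resize(im[180:340,160:440],(800,457),interpolation=cv2.INTER_CUBIC))
```

```text
9.83 [0.5533 0.2392 0.0275] [ 2.8 -8.7 -2.3] 0.0002
```

View pics/s3c.png

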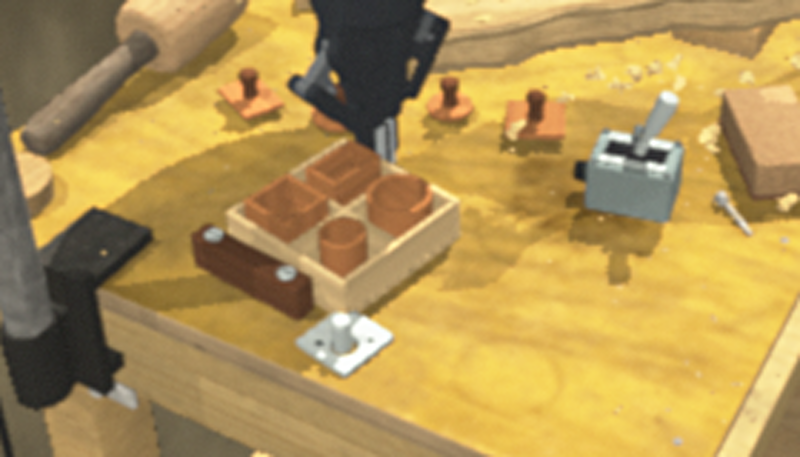

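>>> {"fn": "jog_arm", "kwargs": {"motion": "3.4 0 4.8 0 -2 0;3.4 0 4.8 0 -2 0;0 0 0 0 0 0"}}

```text
time_s: 10.13
position: [0.5639, 0.2459, 0.0281]
tcp_rot: [[0.984, 0.006, 0.176], [-0.176, -0.006, 0.984], [0.007, -1.0, -0.005]]
wrist_force: [6.6, -14.8, -0.7]
grip_width: 0.0001
```

>>> {"fn": "jog_arm", "kwargs": {"motion": "1 0 2 0 -1 0;0 0 2 0 0 0;0 0 2 0 0 0;0 0 0 0 0 0"}}

```text
time_s: 10.47
position: [0.5654, 0.2468, 0.0279]
tcp_rot: [[0.987, 0.003, 0.158], [-0.158, -0.015, 0.987], [0.005, -1.0, -0.014]]
wrist_force: [6.3, -35.1, 4.6]
grip_width: -0.0001
```

Run:
```python
from h import *
now()
snap('side','s4.png');im=cv2.imread('pics/s4.png')
cv2.imwrite('pics/s4c.png',cv2.resize(im[180:340,160:440],(800,457),interpolation=cv2.INTER_CUBIC))
```

```text
10.47 [0.5654 0.2468 0.0279] [  6.3 -35.1   4.6] -0.0001
```

View pics/s4c.png

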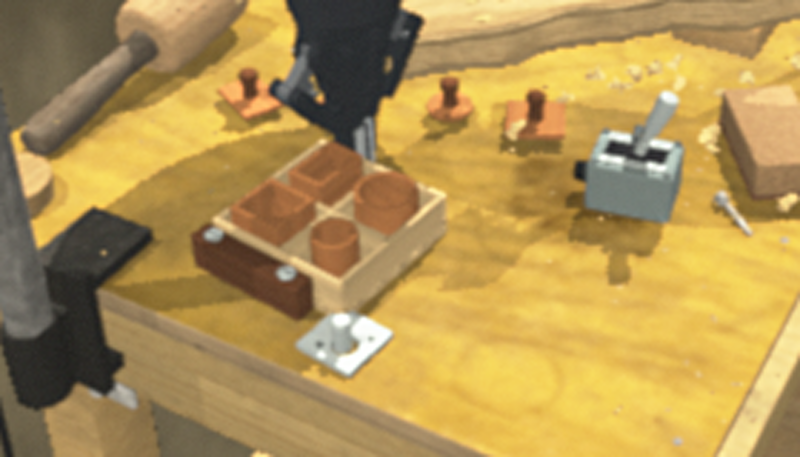

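>>> {"fn": "jog_arm", "kwargs": {"motion": "0 0 -10 0 0 0;0 0 -15 0 0 0;0 -30 -10 0 0 0;0 -35 -10 0 0 0;0 -40 -10 0 0 0;-10 -40 -10 0 0 0;-10 -40 -10 0 0 0;-20 -40 -10 0 0 0;-30 -40 -5 0 0 0;-30 -30 0 0 0 0;0 0 0 0 0 0;0 0 0 0 0 0;0 0 0 0 0 0", "fingers": 32}}

```text
time_s: 11.6
position: [0.457, 0.183, 0.3095]
tcp_rot: [[0.987, 0.0, 0.16], [-0.16, 0.0, 0.987], [0.0, -1.0, 0.0]]
wrist_force: [-0.2, 0.3, -1.1]
grip_width: 0.0316
```

```bash
cat >> h.py <<'E'
BN=['tray','tray_far_corner','box_round_large','box_round_small','box_square','box_oblong','lid_round_large','lid_round_small','lid_square','lid_oblong']
def det(names,cams):
    for n in names:
        for c in cams:
            r=landmark_of(n,c); print(n,c,[(np.round(d['centre'],4).tolist(),round(d['conf'],2)) for d in r[:2]])
E
python3 - <<'E'
from h import *
now()
snap('side','s5.png');snap('wrist','w5.png')
det(BN,['wrist','side']); print(state()['time_s'])
E
```

```text
11.6 [0.457  0.183  0.3095] [-0.2  0.3 -1.1] 0.0316
tray wrist [([0.4795, 0.3834, -0.0022], 0.95)]
tray side [([0.4807, 0.3901, -0.001], 0.89), ([0.5657, 0.3383, 0.0012], 0.39)]
tray_far_corner wrist [([0.5887, 0.2589, 0.0114], 0.73)]
tray_far_corner side [([0.5858, 0.2559, 0.0147], 0.83)]
box_round_large wrist [([0.5102, 0.2912, 0.0048], 0.88), ([0.5652, 0.2867, 0.0011], 0.56)]
box_round_large side [([0.5145, 0.2935, 0.0004], 0.97)]
box_round_small wrist [([0.5182, 0.3415, 0.0043], 0.7)]
box_round_small side [([0.5145, 0.3421, 0.0024], 0.85)]
box_square wrist [([0.5697, 0.3366, 0.003], 0.95), ([0.3736, 0.1799, 0.0731], 0.17)]
box_square side [([0.565, 0.3391, 0.0022], 0.61)]
box_oblong wrist [([0.5621, 0.2874, 0.0084], 0.64)]
box_oblong side [([0.5631, 0.2851, 0.0025], 0.7)]
lid_round_large wrist []
lid_round_large side [([0.6108, 0.1965, -0.0012], 0.58), ([0.4647, 0.0463, 0.0008], 0.5)]
lid_round_small wrist [([0.5428, 0.1518, -0.0029], 0.74)]
lid_round_small side [([0.3899, 0.1838, 0.0302], 0.48)]
lid_square wrist [([0.4813, 0.1425, -0.0038], 0.95), ([0.5687, 0.3361, 0.0043], 0.2)]
lid_square side [([0.4854, 0.1394, 0.0018], 0.6)]
lid_oblong wrist [([0.6789, 0.2163, 0.0026], 0.71)]
lid_oblong side [([0.5453, 0.1534, 0.0028], 0.59), ([0.6758, 0.2114, 0.0008], 0.51)]
12.7
```

View pics/w5.png

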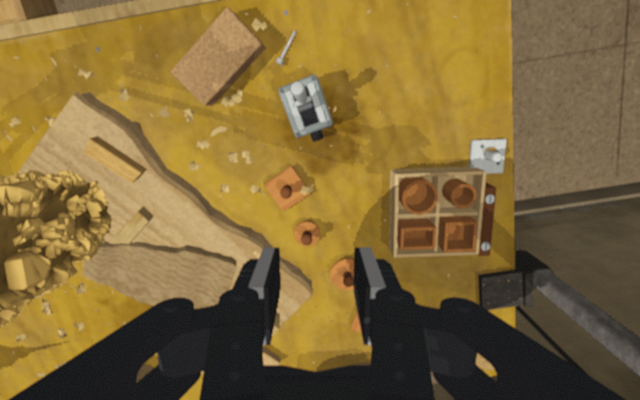

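Run:
```python
from h import *
im=cv2.imread('pics/w5.png'); cv2.imwrite('pics/w5a.png',cv2.resize(im[120:280,370:530],(800,600)[:1]*0+(600,600),interpolation=cv2.INTER_CUBIC)); cv2.imwrite('pics/w5b.png',cv2.resize(im[150:340,250:400],(600,760)[:0]+(474,600),interpolation=cv2.INTER_CUBIC))
```

View pics/w5a.png

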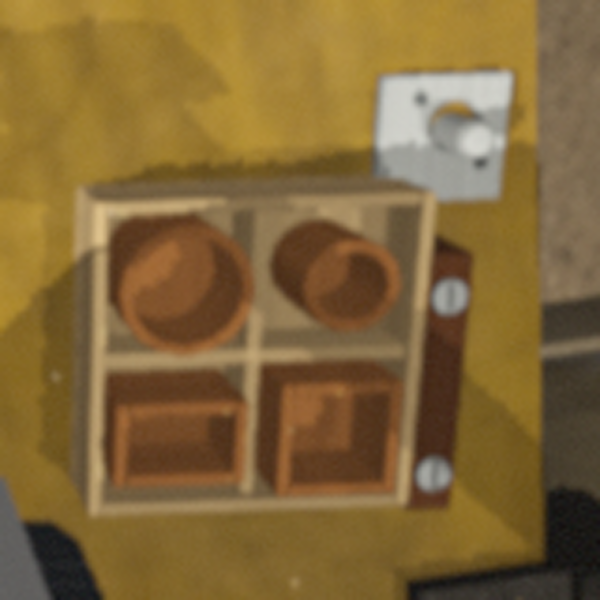

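View pics/w5b.png

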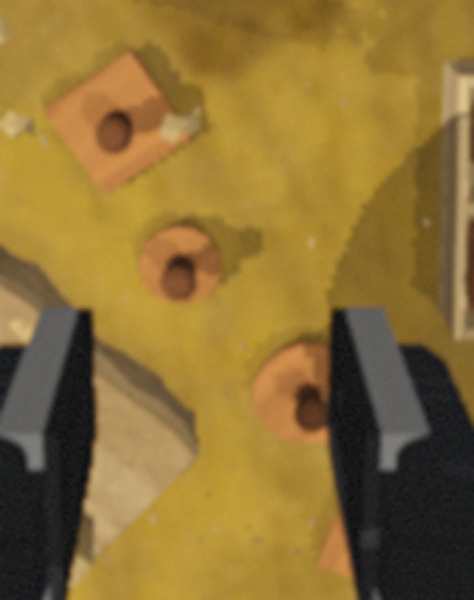

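Run:
```python
from h import *
A=lambda p,z: at('wrist',370+p[0]*160/600,120+p[1]*160/600,z)[:2]
B=lambda p,z: at('wrist',250+p[0]*150/474,150+p[1]*190/600,z)[:2]
r=lambda v:np.round(v,4).tolist()
def rect(name,F,c,z):
    q=np.array([F(p,z) for p in c]); print(name,r(q.mean(0)),'sides',r(np.linalg.norm(np.roll(q,-1,0)-q,axis=1)),'az',np.round(np.degrees([np.arctan2(*(q[(i+1)%4]-q[i])[::-1]) for i in range(4)]),1))
print('RL',r(A((183,282),.038)),'RS',r(A((350,284),.038)))
rect('ob',A,[(107,405),(247,400),(243,488),(112,488)],.038)
rect('sq',A,[(280,382),(400,375),(397,490),(278,495)],.038)
rect('tray',A,[(90,200),(437,190),(405,503),(93,513)],.03)
print('fence',r(A((450,297),.027)),r(A((433,475),.027)),'pin',r(A((478,138),.022)))
rect('lidsq',B,[(135,52),(202,130),(107,192),(45,107)],.01)
print('lid rs',r(B((180,263),.01)),'knob',r(B((179,264),.031)),'sqknob',r(B((114,122),.031)))
```

```text
RL [0.5093, 0.293] RS [0.5181, 0.3433]
ob [0.5626, 0.2868] sides [0.0438, 0.0298, 0.0418, 0.0283] az [ 83.   -6.4 -99.2 177.6]
sq [0.5675, 0.3374] sides [0.0372, 0.0389, 0.0379, 0.0383] az [ 84.4  -3.6 -96.5 175.5]
tray [0.5399, 0.3157] sides [0.1059, 0.1038, 0.1018, 0.1045] az [ 82.5  -7.5 -97.2 174.7]
fence [0.531, 0.3783] [0.591, 0.3711] pin [0.4828, 0.3905]
lidsq [0.4839, 0.1439] sides [0.0397, 0.0451, 0.0413, 0.0411] az [  30.5  -65.3 -155.3  112.2]
lid rs [0.5452, 0.1562] knob [0.5377, 0.1576] sqknob [0.4791, 0.1434]
```

Run:
```python
from h import *
print(np.round(state()['joint_positions'],2))
plan([(.484,.1435,.16,60,8)])
```

```text
[ 0.15 -0.18  1.89  0.    1.44 -1.26]
from [0.4571 0.1831 0.3098] 80.8
4.1 18.7 -4.3 0 2.6 0; 4.3 18.7 -4.2 0 2.6 0; 4.5 18.8 -4 0 2.6 0; 4.7 18.7 -3.7 0 2.6 0; 4.8 18.7 -3.5 0 2.6 0; 5 18.7 -3.4 0 2.6 0; 5.1 18.7 -3 0 2.6 0; 5.3 18.8 -2.9 0 2.6 0
end [0.484  0.1435 0.16  ] 60.0
```

>>> {"fn": "jog_arm", "kwargs": {"motion": "4.1 18.7 -4.3 0 2.6 0; 4.3 18.7 -4.2 0 2.6 0; 4.5 18.8 -4 0 2.6 0; 4.7 18.7 -3.7 0 2.6 0; 4.8 18.7 -3.5 0 2.6 0; 5 18.7 -3.4 0 2.6 0; 5.1 18.7 -3 0 2.6 0; 5.3 18.8 -2.9 0 2.6 0;0 0 0 0 0 0;0 0 0 0 0 0;0 0 0 0 0 0"}}

```text
time_s: 13.62
position: [0.4846, 0.1437, 0.1611]
tcp_rot: [[0.866, 0.002, 0.5], [-0.5, 0.0, 0.866], [0.001, -1.0, 0.001]]
wrist_force: [0.1, 0.8, 0.4]
grip_width: 0.0316
```

Run:
```python
from h import *
now()
snap('wrist','w6.png'); print(np.round(state()['tcp_rot'],3).tolist())
det(['lid_square'],['wrist'])
im=cv2.imread('pics/w6.png'); cv2.imwrite('pics/w6a.png',cv2.resize(im[100:260,220:420],(800,640),interpolation=cv2.INTER_CUBIC)[:600])
for z in (.01,.031): print(np.round(proj('wrist',[*state()['position'][:2],z]),1))
```

```text
13.62 [0.4846 0.1437 0.1611] [0.1 0.8 0.4] 0.0316
[[0.866, 0.002, 0.5], [-0.5, 0.0, 0.866], [0.002, -1.0, 0.001]]
lid_square wrist [([0.4827, 0.1445, -0.0006], 0.74)]
[316.4 191.6]
[316.4 198.6]
```

View pics/w6a.png

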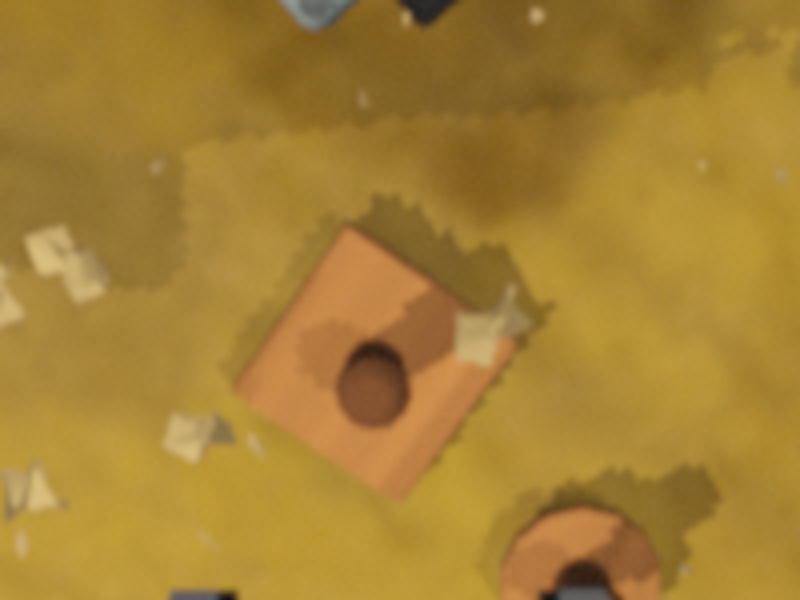

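Run:
```python
from h import *
q=np.array([at('wrist',220+a/4,100+b/4,.01)[:2] for a,b in((348,225),(515,340),(400,500),(237,388))])
c=q.mean(0);print(c,[np.degrees(np.arctan2(*(q[(i+1)%4]-q[i])[::-1])) for i in range(4)], at('wrist',220+373/4,100+385/4,.031))
plan([(c[0],c[1],.032,60,10)])
```

```text
[0.48360638 0.14212243] [np.float64(25.288705092754494), np.float64(-63.98866461177399), np.float64(-155.95078132205444), np.float64(115.58856628056049)] [0.48215295 0.14271317 0.031     ]
from [0.4849 0.1438 0.1616] 60.0
0 13 -0.2 0 0 0; -0.1 12.9 -0.2 0 0 0; 0 13 -0.2 0 0 0; 0 12.9 -0.2 0 0 0; 0 13 -0.3 0 0 0; -0.1 13 -0.2 0 0 0; 0 12.9 -0.2 0 0 0; 0 13 -0.2 0 0 0; 0 12.9 -0.2 0 0 0; -0.1 13 -0.2 0 0 0
end [0.4836 0.1422 0.032 ] 60.0
```

>>> {"fn": "jog_arm", "kwargs": {"motion": "0 13 -0.2 0 0 0; -0.1 13 -0.2 0 0 0; 0 13 -0.2 0 0 0; 0 13 -0.2 0 0 0; 0 13 -0.3 0 0 0; -0.1 13 -0.2 0 0 0; 0 13 -0.2 0 0 0; 0 13 -0.2 0 0 0; 0 13 -0.2 0 0 0; -0.1 13 -0.2 0 0 0;0 0 0 0 0 0;0 0 0 0 0 0"}}

```text
time_s: 14.72
position: [0.4831, 0.142, 0.0306]
tcp_rot: [[0.866, 0.001, 0.5], [-0.5, 0.0, 0.866], [0.0, -1.0, 0.0]]
wrist_force: [0.3, 0.6, 0.1]
grip_width: 0.0319
```

>>> {"fn": "jog_arm", "kwargs": {"motion": "0 0 0 0 0 0;0 0 0 0 0 0;0 0 0 0 0 0;0 0 0 0 0 0;0 0 0 0 0 0", "fingers": 5}}

```text
time_s: 15.13
position: [0.4837, 0.1418, 0.0312]
tcp_rot: [[0.866, 0.002, 0.5], [-0.5, -0.0, 0.866], [0.002, -1.0, 0.001]]
wrist_force: [-1.8, -1.0, 6.5]
grip_width: 0.0106
```

Run:
```python
from h import *
plan([(.4837,.1418,.12,60,4),(.5,.26,.19,40,6),(.567,.3374,.19,30,5)])
```

```text
from [0.4837 0.1418 0.0312] 60.0
0 -22.2 0 0 0 0; 0 -22.2 0 0 0 0; 0 -22.2 0 0 0 0; 0 -22.2 0 0 0 0; -7.5 -11.7 18.4 0 3.3 0; -8.5 -11.6 18 0 3.4 0; -9.6 -11.7 17.4 0 3.3 0; -10.6 -11.7 16.8 0 3.3 0; -11.6 -11.6 16.2 0 3.3 0; -12.4 -11.7 15.5 0 3.4 0; -3.3 0 20.2 0 2 0; -3.9 0 20.1 0 2 0; -4.7 0 20 0 2 0; -5.3 0 19.7 0 2 0; -6.1 0 19.6 0 2 0
end [0.567  0.3374 0.19  ] 30.0
```

>>> {"fn": "jog_arm", "kwargs": {"motion": "0 -22.2 0 0 0 0; 0 -22.2 0 0 0 0; 0 -22.2 0 0 0 0; 0 -22.2 0 0 0 0; -7.5 -11.7 18.4 0 3.3 0; -8.5 -11.6 18 0 3.4 0; -9.6 -11.7 17.4 0 3.3 0; -10.6 -11.7 16.8 0 3.3 0; -11.6 -11.6 16.2 0 3.3 0; -12.4 -11.7 15.5 0 3.4 0; -3.3 0 20.2 0 2 0; -3.9 0 20.1 0 2 0; -4.7 0 20 0 2 0; -5.3 0 19.7 0 2 0; -6.1 0 19.6 0 2 0;0 0 0 0 0 0;0 0 0 0 0 0;0 0 0 0 0 0"}}

```text
time_s: 16.63
position: [0.5655, 0.3371, 0.1883]
tcp_rot: [[0.5, -0.001, 0.866], [-0.866, -0.0, 0.5], [-0.0, -1.0, -0.001]]
wrist_force: [-0.2, -0.2, -0.6]
grip_width: 0.0106
```

Run:
```python
from h import *
now()
snap('wrist','w7.png')
det(['box_square'],['wrist','side'])
for z in (.038,.22): print(np.round(proj('wrist',[*state()['position'][:2],z]),1))
```

```text
16.63 [0.5655 0.3371 0.1883] [-0.2 -0.2 -0.6] 0.0106
box_square wrist [([0.5713, 0.3382, 0.003], 0.93)]
box_square side [([0.565, 0.3391, 0.0022], 0.61)]
[316.8 192.2]
[316.3 340.5]
```

View pics/w7.png

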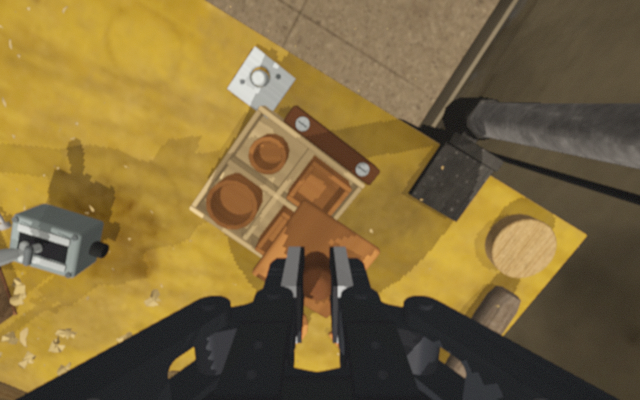

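Run:
```python
import cv2
im=cv2.imread('pics/w7.png'); cv2.imwrite('pics/w7a.png',cv2.resize(im[100:280,220:400],(600,600),interpolation=cv2.INTER_CUBIC))
```

```text
(no output)
```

View pics/w7a.png

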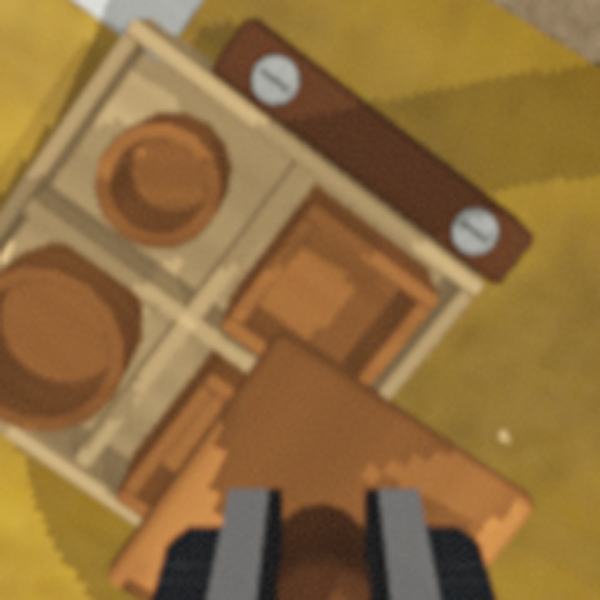

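Run:
```python
from h import *
now()
F=lambda a,b,z:at('wrist',220+a*.3,100+b*.3,z)[:2]
l,r,t=F(225,325,.038),F(437,297,.038),F(318,204,.038)
print(l,r,t,(l+r)/2, np.linalg.norm(l-r),[np.degrees(np.arctan2(*(a-b)[::-1])) for a,b in((l,t),(r,t))])
print('tray edge',[np.degrees(np.arctan2(*(F(137,25,.03)-F(480,290,.03))[::-1]))])
print('RS',F(162,180,.038),'RL',F(55,335,.038))
# lid edge at z ~ lid top plate = tcp-.0212
z=state()['position'][2]-.0212
c=[F(283,335,z),F(530,500,z),F(115,575,z)];print('lid',c,(c[1]+c[2])/2,[np.degrees(np.arctan2(*(a-c[0])[::-1])) for a in c[1:]],[np.linalg.norm(a-c[0]) for a in c[1:]])
```

```text
16.78 [0.5656 0.3368 0.1887] [-0.5 -0.  -0.8] 0.0108
[0.54755538 0.32143129] [0.58785196 0.3526544 ] [0.55228364 0.35778857] [0.56770367 0.33704284] 0.05097741841867522 [np.float64(-97.40972425748492), np.float64(-8.213724074874872)]
tray edge [np.float64(172.35660229531084)]
RS [0.51827373 0.34460054] RL [0.51344871 0.29886818]
lid [array([0.54667911, 0.35979761]), array([0.58593235, 0.35642561]), array([0.5436046 , 0.31940307])] [0.56476848 0.33791434] [np.float64(-4.9098628560488455), np.float64(-94.3525045942383)] [np.float64(0.039397812146798813), np.float64(0.040511364852011025)]
```

Run:
```python
from h import *
plan([(.568,.3365,.074,27,10),(.568,.3365,.0645,27,4)])
```

```text
from [0.5656 0.3368 0.1887] 30.0
0.1 11.5 0.2 0 0.3 0; 0.2 11.4 0.2 0 0.3 0; 0.1 11.5 0.2 0 0.3 0; 0.2 11.5 0.2 0 0.3 0; 0.1 11.5 0.2 0 0.3 0; 0.2 11.4 0.2 0 0.3 0; 0.1 11.5 0.2 0 0.3 0; 0.2 11.5 0.2 0 0.3 0; 0.1 11.5 0.2 0 0.3 0; 0.1 11.4 0.2 0 0.3 0; 0 2.4 0 0 0 0; 0 2.4 0 0 0 0; 0 2.4 0 0 0 0; 0 2.3 0 0 0 0
end [0.568  0.3366 0.0645] 27.0
```

>>> {"fn": "jog_arm", "kwargs": {"motion": "0.1 11.5 0.2 0 0.3 0; 0.2 11.4 0.2 0 0.3 0; 0.1 11.5 0.2 0 0.3 0; 0.2 11.5 0.2 0 0.3 0; 0.1 11.5 0.2 0 0.3 0; 0.2 11.4 0.2 0 0.3 0; 0.1 11.5 0.2 0 0.3 0; 0.2 11.5 0.2 0 0.3 0; 0.1 11.5 0.2 0 0.3 0; 0.1 11.4 0.2 0 0.3 0;0 0 0 0 0 0; 0 2 0 0 0 0; 0 2 0 0 0 0;0 2 0 0 0 0;0 0 0 0 0 0;0 0 0 0 0 0"}}

```text
time_s: 18.12
position: [0.5687, 0.3373, 0.0685]
tcp_rot: [[0.454, 0.001, 0.891], [-0.891, 0.0, 0.454], [0.0, -1.0, 0.001]]
wrist_force: [-0.7, 0.1, -1.1]
grip_width: 0.0105
```

>>> {"fn": "jog_arm", "kwargs": {"motion": "0 1.5 0 0 0 0; 0 1.5 0 0 0 0;0 1 0 0 0 0;0 0 0 0 0 0;0 0 0 0 0 0"}}

```text
time_s: 18.53
position: [0.5688, 0.3372, 0.0644]
tcp_rot: [[0.453, 0.001, 0.891], [-0.891, 0.0, 0.453], [0.0, -1.0, 0.001]]
wrist_force: [0.7, -0.5, 2.2]
grip_width: 0.0106
```

>>> {"fn": "jog_arm", "kwargs": {"motion": "0 1 0 0 0 0;0 0 0 0 0 0;0 0 0 0 0 0"}}

```text
time_s: 18.78
position: [0.5691, 0.3373, 0.0643]
tcp_rot: [[0.454, 0.001, 0.891], [-0.891, 0.0, 0.454], [0.0, -1.0, 0.001]]
wrist_force: [-1.5, -0.9, 5.2]
grip_width: 0.0106
```

>>> {"fn": "jog_arm", "kwargs": {"motion": "0 0 0 0 0 0;0 0 0 0 0 0;0 0 0 0 0 0;0 -10 0 0 0 0;0 -20 0 0 0 0;0 -25 0 0 0 0;0 -25 0 0 0 0;0 -25 0 0 0 0;0 0 0 0 0 0;0 0 0 0 0 0", "fingers": 24}}

```text
time_s: 19.62
position: [0.5696, 0.3376, 0.1708]
tcp_rot: [[0.454, 0.004, 0.891], [-0.891, 0.002, 0.454], [0.0, -1.0, 0.004]]
wrist_force: [-1.0, -0.3, -0.2]
grip_width: 0.0237
```

Run:
```python
from h import *
now()
snap('wrist','w8.png')
im=cv2.imread('pics/w8.png'); cv2.imwrite('pics/w8a.png',cv2.resize(im[80:280,200:400],(600,600),interpolation=cv2.INTER_CUBIC))
```

```text
19.62 [0.5696 0.3376 0.1708] [-1.  -0.3 -0.2] 0.0237
```

View pics/w8a.png

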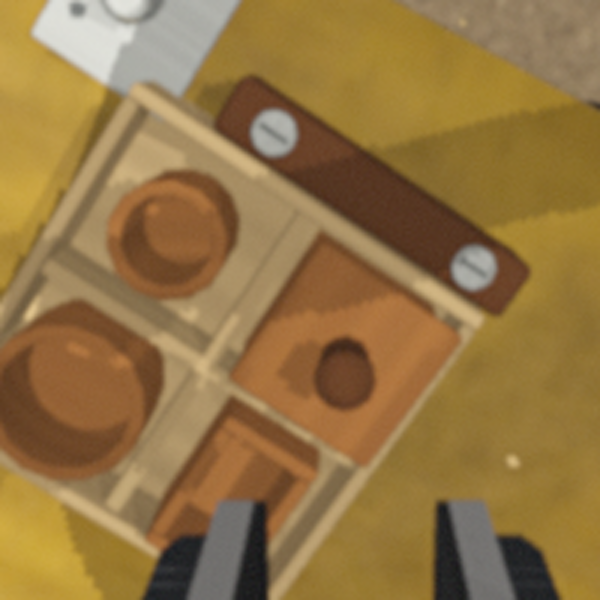

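Run:
```python
from h import *
plan([(.678,.214,.17,40,8)])
```

```text
from [0.5686 0.3372 0.1686] 27.0
19.9 -0.2 5.2 0 -1.6 0; 20.1 -0.1 4.7 0 -1.7 0; 20.2 -0.2 4 0 -1.6 0; 20.3 -0.2 3.5 0 -1.6 0; 20.4 -0.2 2.9 0 -1.6 0; 20.4 -0.1 2.4 0 -1.7 0; 20.5 -0.2 1.7 0 -1.6 0; 20.6 -0.2 1.2 0 -1.6 0
end [0.678 0.214 0.17 ] 40.0
```

>>> {"fn": "jog_arm", "kwargs": {"motion": "19.9 -0.2 5.2 0 -1.6 0; 20.1 -0.1 4.7 0 -1.7 0; 20.2 -0.2 4 0 -1.6 0; 20.3 -0.2 3.5 0 -1.6 0; 20.4 -0.2 2.9 0 -1.6 0; 20.4 -0.1 2.4 0 -1.7 0; 20.5 -0.2 1.7 0 -1.6 0; 20.6 -0.2 1.2 0 -1.6 0;0 0 0 0 0 0;0 0 0 0 0 0;0 0 0 0 0 0", "fingers": 32}}

```text
time_s: 20.58
position: [0.6769, 0.2143, 0.1679]
tcp_rot: [[0.642, -0.003, 0.767], [-0.767, -0.0, 0.642], [-0.002, -1.0, -0.002]]
wrist_force: [0.0, -0.1, -0.4]
grip_width: 0.0317
```

Run:
```python
from h import *
now()
snap('wrist','w9.png')
im=cv2.imread('pics/w9.png'); cv2.imwrite('pics/w9a.png',cv2.resize(im[80:280,200:460],(780,600),interpolation=cv2.INTER_CUBIC))
det(['lid_oblong','lid_round_large','lid_round_small'],['wrist'])
print(proj('wrist',[*state()['position'][:2],.01]))
```

```text
20.58 [0.6769 0.2143 0.1679] [ 0.  -0.1 -0.4] 0.0317
lid_oblong wrist [([0.586, 0.2573, 0.0143], 0.59)]
lid_round_large wrist [([0.6065, 0.1985, 0.0019], 0.86)]
lid_round_small wrist [([0.5449, 0.1553, 0.0005], 0.9)]
[316.79096787 189.81022685]
```

View pics/w9a.png

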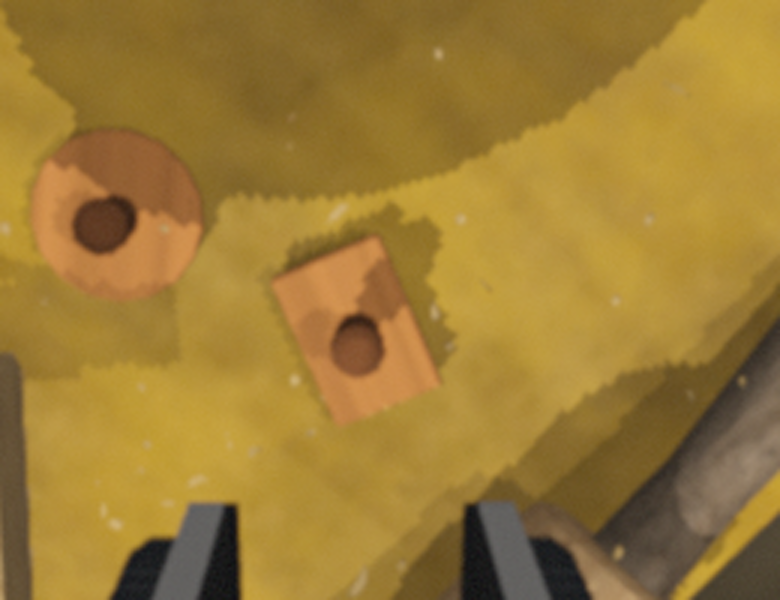

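Run:
```python
from h import *
q=np.array([at('wrist',200+a/3,80+b/3,.01)[:2] for a,b in((272,285),(380,236),(440,382),(337,425))])
c=q.mean(0);print(c,[np.degrees(np.arctan2(*(q[(i+1)%4]-q[i])[::-1])) for i in range(4)],np.linalg.norm(np.roll(q,-1,0)-q,axis=1), at('wrist',200+357/3,80+345/3,.031))
print('RL',at('wrist',200+117/3,80+214/3,.01),'mallet',at('wrist',200+600/3,80+535/3,.02))
plan([(c[0],c[1],.0315,40,10)])
```

```text
[0.67945209 0.21521005] [np.float64(64.6494691865184), np.float64(-27.30527061227238), np.float64(-116.15576155837287), np.float64(153.64444498501274)] [0.0318386  0.04383997 0.03110725 0.04338397] [0.67780845 0.21677874 0.031     ]
RL [0.60985319 0.1991475  0.01      ] mallet [0.76645084 0.21639439 0.02      ]
from [0.6772 0.2148 0.1692] 40.0
0.1 13.8 0.2 0 0 0; 0.1 13.7 0.2 0 0 0; 0.1 13.8 0.2 0 0 0; 0.2 13.8 0.2 0 0 0; 0.1 13.7 0.2 0 0 0; 0.1 13.8 0.2 0 0 0; 0.1 13.8 0.2 0 0 0; 0.1 13.7 0.2 0 0 0; 0.1 13.8 0.2 0 0 0; 0.1 13.8 0.1 0 0 0
end [0.6794 0.2152 0.0315] 40.0
```

>>> {"fn": "jog_arm", "kwargs": {"motion": "0.1 13.8 0.2 0 0 0; 0.1 13.7 0.2 0 0 0; 0.1 13.8 0.2 0 0 0; 0.2 13.8 0.2 0 0 0; 0.1 13.7 0.2 0 0 0; 0.1 13.8 0.2 0 0 0; 0.1 13.8 0.2 0 0 0; 0.1 13.7 0.2 0 0 0; 0.1 13.8 0.2 0 0 0; 0.1 13.8 0.1 0 0 0;0 0 0 0 0 0;0 0 0 0 0 0"}}

```text
time_s: 21.78
position: [0.68, 0.2143, 0.0309]
tcp_rot: [[0.642, -0.001, 0.766], [-0.766, -0.0, 0.642], [-0.0, -1.0, -0.001]]
wrist_force: [1.1, 1.1, 0.3]
grip_width: 0.0324
```

>>> {"fn": "jog_arm", "kwargs": {"motion": "0 0 0 0 0 0;0 0 0 0 0 0;0 0 0 0 0 0;0 0 0 0 0 0;0 0 0 0 0 0", "fingers": 5}}

```text
time_s: 22.2
position: [0.6802, 0.2144, 0.0321]
tcp_rot: [[0.642, 0.0, 0.766], [-0.766, 0.0, 0.642], [0.0, -1.0, 0.0]]
wrist_force: [0.5, 0.5, 0.4]
grip_width: 0.0108
```

Run:
```python
from h import *
now()
plan([(.6794,.2152,.19,40,6),(.5626,.2868,.19,-31.5,13)])
```

```text
22.2 [0.6802 0.2144 0.0321] [0.5 0.5 0.4] 0.0108
from [0.6802 0.2144 0.0321] 40.0
-0.2 -26.3 0 0 0 0; -0.2 -26.3 0 0 0 0; -0.2 -26.4 -0.1 0 0 0; -0.2 -26.3 0 0 0 0; -0.2 -26.3 0 0 0 0; -0.2 -26.3 0 0 0 0; -10 0 -3.3 0 5.5 0; -9.6 0 -4.3 0 5.5 0; -9.2 0 -5.2 0 5.5 0; -8.6 0 -6.1 0 5.5 0; -8 0 -6.8 0 5.5 0; -7.3 0 -7.6 0 5.5 0; -6.6 0 -8.3 0 5.5 0; -5.7 0 -8.8 0 5.5 0; -4.9 0 -9.3 0 5.5 0; -3.9 0 -9.8 0 5.5 0; -3 0 -10.1 0 5.5 0; -2 0 -10.4 0 5.5 0; -1 0 -10.5 0 5.5 0
end [0.5626 0.2868 0.19  ] -31.5
```

Run:
```python
from h import *
print([np.round(at('side',u,v,z),3).tolist() for u,v,z in ((192,268,.02),(178,270,.03),(168,200,.15),(150,130,.25),(160,200,.2))])
print([np.round(at('top',u,v,z),3).tolist() for u,v,z in ((235,148,.02),(222,150,.05),(222,150,.1),(195,125,.3),(170,85,.4))])
```

```text
[[0.651, 0.413, 0.02], [0.659, 0.437, 0.03], [0.68, 0.408, 0.15], [0.73, 0.373, 0.25], [0.625, 0.468, 0.2]]
[[0.658, 0.397, 0.02], [0.645, 0.423, 0.05], [0.633, 0.414, 0.1], [0.63, 0.43, 0.3], [0.668, 0.451, 0.4]]
```

>>> {"fn": "jog_arm", "kwargs": {"motion": "-0.2 -26.3 0 0 0 0; -0.2 -26.3 0 0 0 0; -0.2 -26.4 -0.1 0 0 0; -0.2 -26.3 0 0 0 0; -0.2 -26.3 0 0 0 0; -0.2 -26.3 0 0 0 0; -10 0 -3.3 0 5.5 0; -9.6 0 -4.3 0 5.5 0; -9.2 0 -5.2 0 5.5 0; -8.6 0 -6.1 0 5.5 0; -8 0 -6.8 0 5.5 0; -7.3 0 -7.6 0 5.5 0; -6.6 0 -8.3 0 5.5 0; -5.7 0 -8.8 0 5.5 0; -4.9 0 -9.3 0 5.5 0; -3.9 0 -9.8 0 5.5 0; -3 0 -10.1 0 5.5 0; -2 0 -10.4 0 5.5 0; -1 0 -10.5 0 5.5 0;0 0 0 0 0 0"}}

```text
time_s: 23.87
position: [0.561, 0.2877, 0.1896]
tcp_rot: [[-0.523, -0.001, 0.852], [-0.852, 0.0, -0.523], [0.0, -1.0, -0.001]]
wrist_force: [0.2, -0.6, 0.1]
grip_width: 0.0106
```

Run:
```python
from h import *
now();
snap('wrist','w10.png');now()
im=cv2.imread('pics/w10.png'); cv2.imwrite('pics/w10a.png',cv2.resize(im[80:300,220:440],(600,600),interpolation=cv2.INTER_CUBIC))
print(proj('wrist',[*state()['position'][:2],.038]))
```

```text
23.87 [0.561  0.2877 0.1896] [ 0.2 -0.6  0.1] 0.0106
23.92 [0.5618 0.2872 0.1897] [-0.1  0.2 -0.2] 0.0106
[316.47556816 191.86438889]
```

View pics/w10a.png

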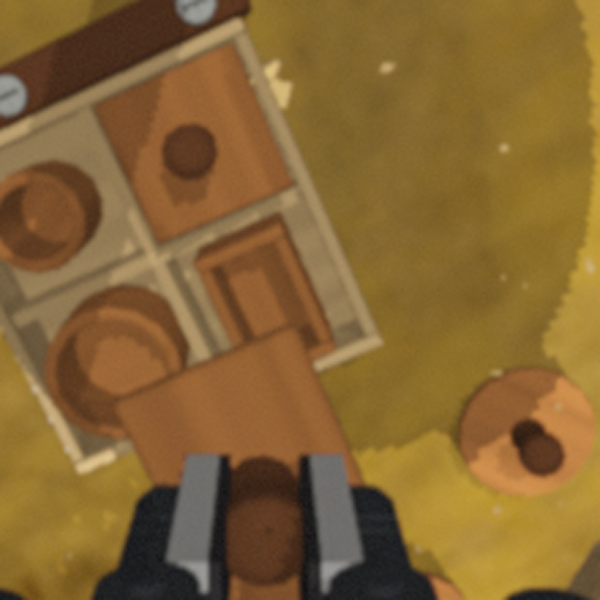

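Run:
```python
from h import *
F=lambda a,b,z:at('wrist',220+a*220/600,80+b*220/600,z)[:2]
az=lambda a,b:np.degrees(np.arctan2(*(a-b)[::-1]))
l,t,r=F(196,262,.038),F(280,217,.038),F(333,345,.038)
print((l+r)/2,np.linalg.norm(l-r),np.linalg.norm(l-t),np.linalg.norm(t-r),az(l,t),az(r,t))
z=state()['position'][2]-.032+.01
a,b,c=F(118,402,z),F(295,325,z),F(362,485,z)
print('lid',a,b,az(a,b),az(c,b),np.linalg.norm(a-b)); 
u=(a+b)/2; d=(a-b)/np.linalg.norm(a-b); n=np.array([-d[1],d[0]]); print(u+.023*n,u-.023*n)
now()
```

```text
[0.56256306 0.28713952] 0.04714763135204665 0.027449157219481584 0.04117645885440757 177.034429279989 -98.70489493725027
lid [0.55090469 0.31371329] [0.58140364 0.30998729] 173.03479849881026 -98.89581931414912 0.030725703683634087
[0.56336503 0.28902003] [0.56894329 0.33468055]
23.92 [0.5618 0.2872 0.1897] [-0.1  0.2 -0.2] 0.0106
```

Run:
```python
from h import *
plan([(.5618,.286,.076,-31.5,9)])
```

```text
from [0.5618 0.2872 0.1897] -31.4
0.1 12.6 0.1 0 0 0; 0.1 12.7 0 0 0 0; 0.1 12.6 0.1 0 0 0; 0.2 12.6 0.1 0 0.1 0; 0.1 12.7 0 0 0 0; 0.1 12.6 0.1 0 0 0; 0.1 12.6 0.1 0 0 0; 0.1 12.7 0 0 0 0; 0.1 12.6 0.1 0 0 0
end [0.5618 0.286  0.076 ] -31.5
```

>>> {"fn": "jog_arm", "kwargs": {"motion": "0.1 12.6 0.1 0 0 0; 0.1 12.7 0 0 0 0; 0.1 12.6 0.1 0 0 0; 0.2 12.6 0.1 0 0 0; 0.1 12.7 0 0 0 0; 0.1 12.6 0.1 0 0 0; 0.1 12.6 0.1 0 0 0; 0.1 12.7 0 0 0 0; 0.1 12.6 0.1 0 0 0;0 0 0 0 0 0;0 2 0 0 0 0;0 2 0 0 0 0;0 2 0 0 0 0;0 0 0 0 0 0;0 0 0 0 0 0"}}

```text
time_s: 25.17
position: [0.5627, 0.2858, 0.0705]
tcp_rot: [[-0.523, 0.001, 0.852], [-0.852, 0.0, -0.523], [-0.001, -1.0, 0.001]]
wrist_force: [-1.1, 0.1, -0.1]
grip_width: 0.0107
```

>>> {"fn": "jog_arm", "kwargs": {"motion": "0.3 2 -0.6 0 0 0;0 2 0 0 0 0;0 1 0 0 0 0;0 0 0 0 0 0;0 0 0 0 0 0"}}

```text
time_s: 25.58
position: [0.562, 0.2857, 0.0653]
tcp_rot: [[-0.523, 0.0, 0.852], [-0.852, 0.0, -0.523], [-0.0, -1.0, 0.0]]
wrist_force: [0.9, -0.5, 1.8]
grip_width: 0.0104
```

>>> {"fn": "jog_arm", "kwargs": {"motion": "0 1 0 0 0 0;0 0 0 0 0 0;0 0 0 0 0 0"}}

```text
time_s: 25.83
position: [0.5626, 0.2858, 0.0651]
tcp_rot: [[-0.523, 0.002, 0.852], [-0.852, 0.0, -0.523], [-0.001, -1.0, 0.002]]
wrist_force: [-0.9, -0.8, 5.0]
grip_width: 0.0109
```

>>> {"fn": "jog_arm", "kwargs": {"motion": "0 0 0 0 0 0;0 0 0 0 0 0;0 0 0 0 0 0;0 -10 0 0 0 0;0 -20 0 0 0 0;0 -25 0 0 0 0;0 -25 0 0 0 0;0 -25 0 0 0 0;0 0 0 0 0 0;0 0 0 0 0 0", "fingers": 24}}

```text
time_s: 26.67
position: [0.5629, 0.2861, 0.1716]
tcp_rot: [[-0.523, 0.004, 0.852], [-0.852, 0.001, -0.523], [-0.003, -1.0, 0.003]]
wrist_force: [-0.3, -0.1, -0.2]
grip_width: 0.0239
```

Run:
```python
from h import *
now();
snap('wrist','w11.png')
im=cv2.imread('pics/w11.png'); cv2.imwrite('pics/w11a.png',cv2.resize(im[80:300,200:520],(800,550),interpolation=cv2.INTER_CUBIC))
det(['lid_round_large','lid_round_small'],['wrist'])
```

```text
26.67 [0.5629 0.2861 0.1716] [-0.3 -0.1 -0.2] 0.0239
lid_round_large wrist [([0.6081, 0.1966, 0.0026], 0.96)]
lid_round_small wrist []
```

View pics/w11a.png

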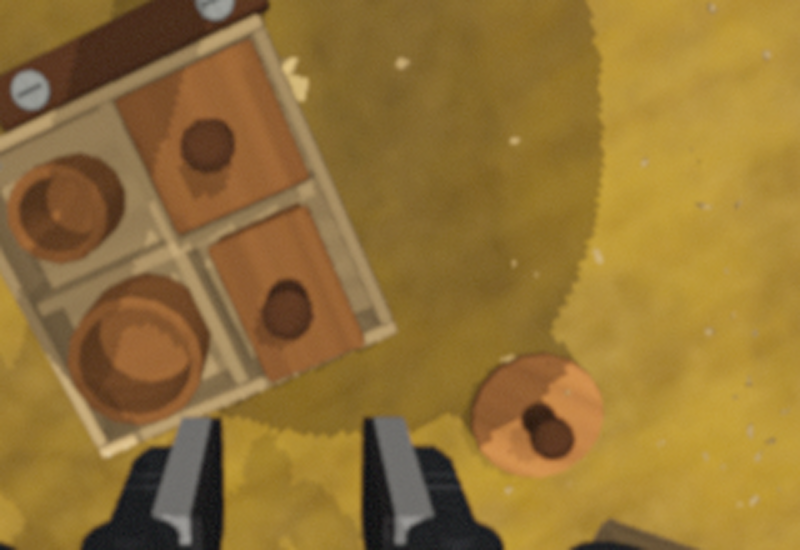

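Run:
```python
from h import *
plan([(.608,.198,.17,15,9)])
```

```text
from [0.5608 0.2854 0.1676] -31.5
5.5 -0.3 9.5 0 -5.2 0; 6.4 -0.2 9.1 0 -5.1 0; 7.2 -0.3 8.4 0 -5.2 0; 7.9 -0.3 7.7 0 -5.2 0; 8.5 -0.3 7 0 -5.2 0; 9.2 -0.2 6.1 0 -5.1 0; 9.6 -0.3 5.4 0 -5.2 0; 10.1 -0.3 4.4 0 -5.2 0; 10.5 -0.2 3.5 0 -5.1 0
end [0.608 0.198 0.17 ] 15.0
```

>>> {"fn": "jog_arm", "kwargs": {"motion": "5.5 -0.3 9.5 0 -5.2 0; 6.4 -0.2 9.1 0 -5.1 0; 7.2 -0.3 8.4 0 -5.2 0; 7.9 -0.3 7.7 0 -5.2 0; 8.5 -0.3 7 0 -5.2 0; 9.2 -0.2 6.1 0 -5.1 0; 9.6 -0.3 5.4 0 -5.2 0; 10.1 -0.3 4.4 0 -5.2 0; 10.5 -0.2 3.5 0 -5.1 0;0 0 0 0 0 0;0 0 0 0 0 0;0 0 0 0 0 0", "fingers": 32}}

```text
time_s: 27.82
position: [0.6082, 0.1986, 0.1703]
tcp_rot: [[0.257, -0.002, 0.966], [-0.966, -0.0, 0.257], [-0.0, -1.0, -0.002]]
wrist_force: [-0.6, -0.2, -0.3]
grip_width: 0.0322
```

Run:
```python
from h import *
now();
snap('wrist','w12.png');now()
im=cv2.imread('pics/w12.png'); cv2.imwrite('pics/w12a.png',cv2.resize(im[80:280,220:420],(600,600),interpolation=cv2.INTER_CUBIC))
det(['lid_round_large','lid_round_small'],['wrist'])
print(proj('wrist',[*state()['position'][:2],.01]))
```

```text
27.82 [0.6082 0.1986 0.1703] [-0.6 -0.2 -0.3] 0.0322
27.87 [0.6083 0.1988 0.1706] [-0.7  0.2  0.5] 0.0318
lid_round_large wrist [([0.6071, 0.1983, 0.0026], 0.98)]
lid_round_small wrist [([0.5442, 0.1517, 0.0], 0.63)]
[316.76622018 189.1264883 ]
```

View pics/w12a.png

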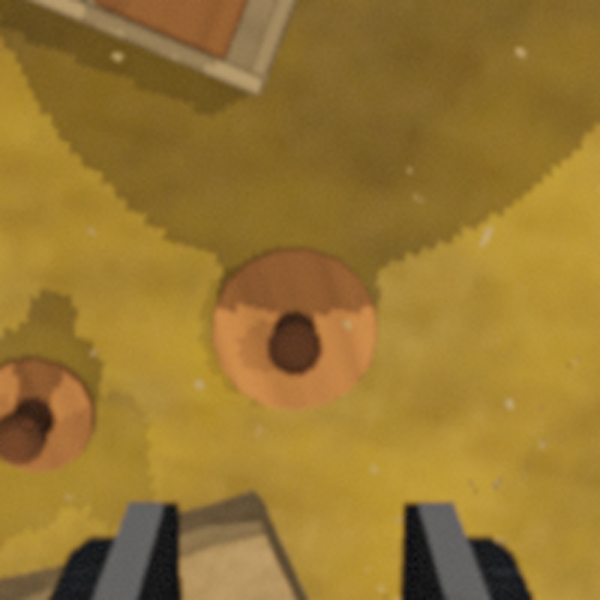

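Run:
```python
from h import *
c=at('wrist',220+295/3,80+328/3,.01);print(c,'rs',at('wrist',220+38/3,80+413/3,.01))
plan([(c[0],c[1],.0315,15,10)])
```

```text
[0.60975654 0.19905021 0.01      ] rs [0.54656498 0.15673311 0.01      ]
from [0.6085 0.1989 0.171 ] 15.0
0 14 0.1 0 0 0; 0 13.9 0.2 0 0 0; 0.1 14 0.1 0 0 0; 0 13.9 0.1 0 0 0; 0 14 0.1 0 0 0; 0 13.9 0.2 0 0 0; 0 14 0.1 0 0 0; 0 13.9 0.1 0 0 0; 0.1 14 0.2 0 0 0; 0 13.9 0.1 0 0 0
end [0.6098 0.199  0.0315] 15.0
```

>>> {"fn": "jog_arm", "kwargs": {"motion": "0 14 0.1 0 0 0; 0 13.9 0.2 0 0 0; 0.1 14 0.1 0 0 0; 0 13.9 0.1 0 0 0; 0 14 0.1 0 0 0; 0 13.9 0.2 0 0 0; 0 14 0.1 0 0 0; 0 13.9 0.1 0 0 0; 0.1 14 0.2 0 0 0; 0 13.9 0.1 0 0 0;0 0 0 0 0 0;0 0 0 0 0 0"}}

```text
time_s: 28.97
position: [0.6101, 0.1984, 0.031]
tcp_rot: [[0.258, -0.001, 0.966], [-0.966, -0.0, 0.258], [-0.0, -1.0, -0.001]]
wrist_force: [-0.2, -1.9, 0.1]
grip_width: 0.0322
```

>>> {"fn": "jog_arm", "kwargs": {"motion": "0 0 0 0 0 0;0 0 0 0 0 0;0 0 0 0 0 0;0 0 0 0 0 0;0 0 0 0 0 0", "fingers": 5}}

```text
time_s: 29.38
position: [0.6104, 0.1985, 0.0322]
tcp_rot: [[0.258, 0.001, 0.966], [-0.966, 0.0, 0.258], [0.0, -1.0, 0.001]]
wrist_force: [0.4, 0.1, 0.2]
grip_width: 0.0107
```

Run:
```python
from h import *
now()
plan([(.609,.199,.19,15,7),(.512,.295,.19,35,10)])
```

```text
29.38 [0.6104 0.1985 0.0322] [0.4 0.1 0.2] 0.0107
from [0.6104 0.1985 0.0322] 15.0
-0.1 -22.5 -0.2 0 0 0; -0.1 -22.6 -0.1 0 0 0; -0.2 -22.5 -0.2 0 0 0; -0.1 -22.6 -0.2 0 0 0; -0.1 -22.5 -0.1 0 0 0; -0.1 -22.6 -0.2 0 0 0; -0.2 -22.5 -0.2 0 0 0; -11.8 0 -6.9 0 -2 0; -12 0 -6.5 0 -2 0; -12.2 0 -6 0 -2 0; -12.4 0 -5.6 0 -2 0; -12.7 0 -5.2 0 -2 0; -12.8 0 -4.8 0 -2 0; -12.9 0 -4.3 0 -2 0; -13.1 0 -3.8 0 -2 0; -13.2 0 -3.4 0 -2 0; -13.3 0 -2.9 0 -2 0
end [0.512 0.295 0.19 ] 35.0
```

>>> {"fn": "jog_arm", "kwargs": {"motion": "-0.1 -22.5 -0.2 0 0 0; -0.1 -22.6 -0.1 0 0 0; -0.2 -22.5 -0.2 0 0 0; -0.1 -22.6 -0.2 0 0 0; -0.1 -22.5 -0.1 0 0 0; -0.1 -22.6 -0.2 0 0 0; -0.2 -22.5 -0.2 0 0 0; -11.8 0 -6.9 0 -2 0; -12 0 -6.5 0 -2 0; -12.2 0 -6 0 -2 0; -12.4 0 -5.6 0 -2 0; -12.7 0 -5.2 0 -2 0; -12.8 0 -4.8 0 -2 0; -12.9 0 -4.3 0 -2 0; -13.1 0 -3.8 0 -2 0; -13.2 0 -3.4 0 -2 0; -13.3 0 -2.9 0 -2 0;0 0 0 0 0 0;0 0 0 0 0 0;0 0 0 0 0 0"}}

```text
time_s: 31.05
position: [0.5122, 0.2948, 0.1898]
tcp_rot: [[0.573, 0.001, 0.82], [-0.82, -0.0, 0.573], [0.0, -1.0, 0.0]]
wrist_force: [0.2, -0.2, -0.2]
grip_width: 0.0106
```

Run:
```python
from h import *
now();
snap('wrist','w13.png');now()
im=cv2.imread('pics/w13.png'); cv2.imwrite('pics/w13a.png',cv2.resize(im[80:300,220:440],(600,600),interpolation=cv2.INTER_CUBIC))
det(['box_round_large','box_round_small'],['wrist'])
print(proj('wrist',[*state()['position'][:2],.038]))
```

```text
31.05 [0.5122 0.2948 0.1898] [ 0.2 -0.2 -0.2] 0.0106
31.1 [0.5123 0.2946 0.1898] [ 0.2 -0.8 -0.4] 0.0105
box_round_large wrist [([0.5111, 0.2925, 0.0041], 0.68), ([0.5641, 0.2874, 0.0325], 0.4)]
box_round_small wrist [([0.5174, 0.3421, 0.0042], 0.94), ([0.5647, 0.2878, 0.0332], 0.62)]
[316.65856681 191.90588595]
```

View pics/w13a.png

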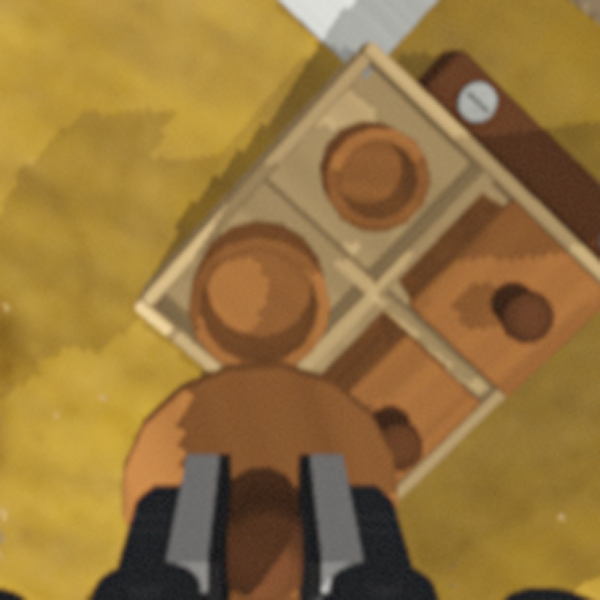

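Run:
```python
from h import *
F=lambda a,b,z:at('wrist',220+a*220/600,80+b*220/600,z)[:2]
c=F(260,305,.038);print(c,'RS',F(376,180,.038))
plan([(c[0]+.0005,c[1]-.0003,.074,35,10)])
```

```text
[0.51151943 0.293897  ] RS [0.51753341 0.34239158]
from [0.5124 0.2945 0.1897] 34.9
0 11.6 -0.1 0 0 0; 0.1 11.5 -0.1 0 0 0; 0 11.6 0 0 0 0; 0.1 11.6 -0.1 0 0 0; 0 11.6 -0.1 0 0 0; 0.1 11.5 -0.1 0 -0.1 0; 0 11.6 -0.1 0 0 0; 0.1 11.6 -0.1 0 0 0; 0 11.6 0 0 0 0; 0.1 11.5 -0.1 0 0 0
end [0.512  0.2936 0.074 ] 35.0
```

>>> {"fn": "jog_arm", "kwargs": {"motion": "0 11.6 -0.1 0 0 0; 0.1 11.5 -0.1 0 0 0; 0 11.6 0 0 0 0; 0.1 11.6 -0.1 0 0 0; 0 11.6 -0.1 0 0 0; 0.1 11.5 -0.1 0 0 0; 0 11.6 -0.1 0 0 0; 0.1 11.6 -0.1 0 0 0; 0 11.6 0 0 0 0; 0.1 11.5 -0.1 0 0 0;0 0 0 0 0 0;0 2 0 0 0 0;0 2 0 0 0 0;0 0 0 0 0 0;0 0 0 0 0 0"}}

```text
time_s: 32.45
position: [0.512, 0.2942, 0.0706]
tcp_rot: [[0.573, 0.001, 0.819], [-0.819, 0.0, 0.573], [0.0, -1.0, 0.001]]
wrist_force: [0.2, -0.2, 0.2]
grip_width: 0.0108
```

>>> {"fn": "jog_arm", "kwargs": {"motion": "0 2 0 0 0 0;0 2 0 0 0 0;0 1 0 0 0 0;0 0 0 0 0 0;0 0 0 0 0 0"}}

```text
time_s: 32.87
position: [0.5118, 0.2941, 0.0653]
tcp_rot: [[0.573, 0.001, 0.819], [-0.819, 0.0, 0.573], [0.0, -1.0, 0.001]]
wrist_force: [-0.1, 0.3, 2.1]
grip_width: 0.0105
```

>>> {"fn": "jog_arm", "kwargs": {"motion": "0 1 0 0 0 0;0 0 0 0 0 0;0 0 0 0 0 0"}}

```text
time_s: 33.12
position: [0.5123, 0.2943, 0.065]
tcp_rot: [[0.573, 0.002, 0.819], [-0.819, 0.001, 0.573], [0.0, -1.0, 0.002]]
wrist_force: [-0.8, -0.4, 6.4]
grip_width: 0.0107
```

>>> {"fn": "jog_arm", "kwargs": {"motion": "0 0 0 0 0 0;0 0 0 0 0 0;0 0 0 0 0 0;0 -10 0 0 0 0;0 -20 0 0 0 0;0 -25 0 0 0 0;0 -25 0 0 0 0;0 -25 0 0 0 0;0 0 0 0 0 0;0 0 0 0 0 0;0 0 0 0 0 0", "fingers": 24}}

```text
time_s: 34.03
position: [0.5111, 0.2939, 0.1686]
tcp_rot: [[0.573, -0.001, 0.819], [-0.819, -0.0, 0.573], [-0.0, -1.0, -0.001]]
wrist_force: [0.9, 0.2, -0.3]
grip_width: 0.024
```

Run:
```python
from h import *
now();
snap('wrist','w14.png');now()
im=cv2.imread('pics/w14.png'); cv2.imwrite('pics/w14a.png',cv2.resize(im[80:300,220:440],(600,600),interpolation=cv2.INTER_CUBIC))
plan([(.546,.157,.17,40,9)])
```

```text
34.03 [0.5111 0.2939 0.1686] [ 0.9  0.2 -0.3] 0.024
34.08 [0.5107 0.2937 0.1678] [-0.9 -0.9 -0.5] 0.0242
from [0.5107 0.2937 0.1678] 35.0
14.7 -0.2 -5.5 0 -0.6 0; 14.6 -0.3 -5.6 0 -0.5 0; 14.6 -0.2 -5.8 0 -0.6 0; 14.6 -0.3 -5.9 0 -0.5 0; 14.4 -0.2 -6.1 0 -0.6 0; 14.4 -0.3 -6.2 0 -0.6 0; 14.4 -0.2 -6.3 0 -0.5 0; 14.3 -0.3 -6.5 0 -0.6 0; 14.2 -0.2 -6.6 0 -0.5 0
end [0.546 0.157 0.17 ] 40.0
```

View pics/w14a.png

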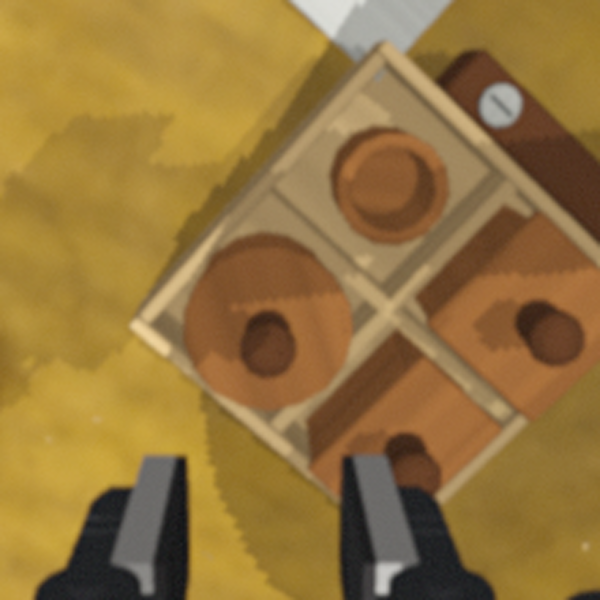

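Round-large lid sits on its box. Now the small round lid.

>>> {"fn": "jog_arm", "kwargs": {"motion": "14.7 -0.2 -5.5 0 -0.6 0; 14.6 -0.3 -5.6 0 -0.5 0; 14.6 -0.2 -5.8 0 -0.6 0; 14.6 -0.3 -5.9 0 -0.5 0; 14.4 -0.2 -6.1 0 -0.6 0; 14.4 -0.3 -6.2 0 -0.6 0; 14.4 -0.2 -6.3 0 -0.5 0; 14.3 -0.3 -6.5 0 -0.6 0; 14.2 -0.2 -6.6 0 -0.5 0;0 0 0 0 0 0;0 0 0 0 0 0;0 0 0 0 0 0", "fingers": 32}}

```text
time_s: 35.08
position: [0.5462, 0.1577, 0.1701]
tcp_rot: [[0.642, -0.002, 0.766], [-0.766, 0.0, 0.642], [-0.001, -1.0, -0.001]]
wrist_force: [-0.4, 0.3, 0.2]
grip_width: 0.032
```

Run:
```python
from h import *
now();
snap('wrist','w15.png');now()
im=cv2.imread('pics/w15.png'); cv2.imwrite('pics/w15a.png',cv2.resize(im[80:280,220:420],(600,600),interpolation=cv2.INTER_CUBIC))
det(['lid_round_small'],['wrist'])
print(proj('wrist',[*state()['position'][:2],.01]))
```

```text
35.08 [0.5462 0.1577 0.1701] [-0.4  0.3  0.2] 0.032
35.13 [0.5462 0.1579 0.1704] [ 0.1 -1.   0.1] 0.0319
lid_round_small wrist [([0.5467, 0.1529, -0.0], 0.97), ([0.5862, 0.2567, 0.0129], 0.45)]
[316.83756836 189.46577024]
```

View pics/w15a.png

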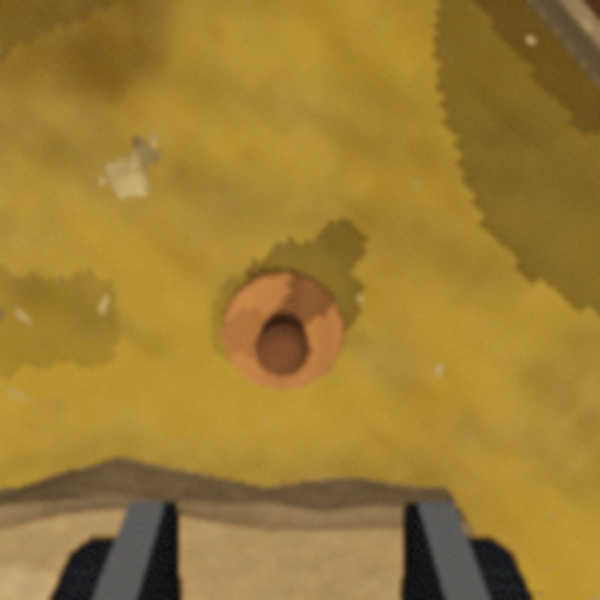

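Run:
```python
from h import *
c=at('wrist',220+282/3,80+330/3,.01);print(c)
plan([(c[0],c[1],.035,40,10)])
```

```text
[0.54484899 0.15616187 0.01      ]
from [0.5463 0.158  0.1706] 40.0
0 13.6 -0.2 0 0 0; 0.1 13.5 -0.3 0 0 0; 0 13.6 -0.2 0 0 0; 0.1 13.5 -0.2 0 0 0; 0 13.6 -0.3 0 0 0; 0.1 13.6 -0.2 0 0 0; 0 13.5 -0.2 0 0 0; 0.1 13.6 -0.3 0 0 0; 0 13.5 -0.2 0 0 0; 0.1 13.6 -0.2 0 0 0
end [0.5449 0.1561 0.035 ] 40.0
```

>>> {"fn": "jog_arm", "kwargs": {"motion": "0 13.6 -0.2 0 0 0; 0.1 13.5 -0.3 0 0 0; 0 13.6 -0.2 0 0 0; 0.1 13.5 -0.2 0 0 0; 0 13.6 -0.3 0 0 0; 0.1 13.6 -0.2 0 0 0; 0 13.5 -0.2 0 0 0; 0.1 13.6 -0.3 0 0 0; 0 13.5 -0.2 0 0 0; 0.1 13.6 -0.2 0 0 0;0 0 0 0 0 0;0 0 0 0 0 0"}}

```text
time_s: 36.18
position: [0.5447, 0.1554, 0.0345]
tcp_rot: [[0.642, -0.002, 0.766], [-0.766, -0.0, 0.642], [-0.001, -1.0, -0.002]]
wrist_force: [0.3, -0.8, 0.5]
grip_width: 0.0318
```

>>> {"fn": "jog_arm", "kwargs": {"motion": "0 0 0 0 0 0;0 0 0 0 0 0;0 0 0 0 0 0;0 0 0 0 0 0;0 0 0 0 0 0", "fingers": 5}}

```text
time_s: 36.6
position: [0.5462, 0.1555, 0.0365]
tcp_rot: [[0.642, 0.002, 0.766], [-0.766, 0.0, 0.642], [0.001, -1.0, 0.001]]
wrist_force: [-0.6, -0.3, 3.2]
grip_width: 0.0107
```

Run:
```python
from h import *
now()
plan([(.544,.157,.19,40,7),(.5175,.3424,.19,35,11)])
```

```text
36.6 [0.5462 0.1555 0.0365] [-0.6 -0.3  3.2] 0.0107
from [0.5462 0.1555 0.0365] 40.0
-0.4 -21.9 -0.1 0 0 0; -0.3 -22 -0.1 0 0 0; -0.4 -21.9 -0.1 0 0 0; -0.3 -21.9 -0.1 0 0 0; -0.4 -22 -0.1 0 0 0; -0.4 -21.9 -0.1 0 0 0; -0.3 -21.9 -0.1 0 0 0; -14.5 0 9 0 0.5 0; -14.5 0 8.8 0 0.4 0; -14.6 0 8.8 0 0.5 0; -14.7 0 8.6 0 0.4 0; -14.7 0 8.5 0 0.5 0; -14.9 0 8.4 0 0.4 0; -14.8 0 8.3 0 0.5 0; -15 0 8.2 0 0.4 0; -15 0 8 0 0.5 0; -15.1 0 8 0 0.4 0; -15.1 0 7.8 0 0.5 0
end [0.5175 0.3424 0.19  ] 35.0
```

>>> {"fn": "jog_arm", "kwargs": {"motion": "-0.4 -21.9 -0.1 0 0 0; -0.3 -22 -0.1 0 0 0; -0.4 -21.9 -0.1 0 0 0; -0.3 -21.9 -0.1 0 0 0; -0.4 -22 -0.1 0 0 0; -0.4 -21.9 -0.1 0 0 0; -0.3 -21.9 -0.1 0 0 0; -14.5 0 9 0 0.5 0; -14.5 0 8.8 0 0.4 0; -14.6 0 8.8 0 0.5 0; -14.7 0 8.6 0 0.4 0; -14.7 0 8.5 0 0.5 0; -14.9 0 8.4 0 0.4 0; -14.8 0 8.3 0 0.5 0; -15 0 8.2 0 0.4 0; -15 0 8 0 0.5 0; -15.1 0 8 0 0.4 0; -15.1 0 7.8 0 0.5 0;0 0 0 0 0 0;0 0 0 0 0 0"}}

```text
time_s: 38.27
position: [0.5164, 0.3427, 0.1889]
tcp_rot: [[0.574, -0.0, 0.819], [-0.819, -0.0, 0.574], [0.0, -1.0, -0.0]]
wrist_force: [0.4, -0.3, 0.4]
grip_width: 0.0105
```

Run:
```python
from h import *
now();
snap('wrist','w16.png');now()
im=cv2.imread('pics/w16.png'); cv2.imwrite('pics/w16a.png',cv2.resize(im[80:300,220:440],(600,600),interpolation=cv2.INTER_CUBIC))
det(['box_round_small'],['wrist'])
print(proj('wrist',[*state()['position'][:2],.038]))
```

```text
38.27 [0.5164 0.3427 0.1889] [ 0.4 -0.3  0.4] 0.0105
38.32 [0.5166 0.3421 0.1889] [ 0.6  0.  -0.5] 0.0106
box_round_small wrist [([0.5208, 0.3446, 0.0035], 0.75)]
[316.77086729 192.12800455]
```

View pics/w16a.png

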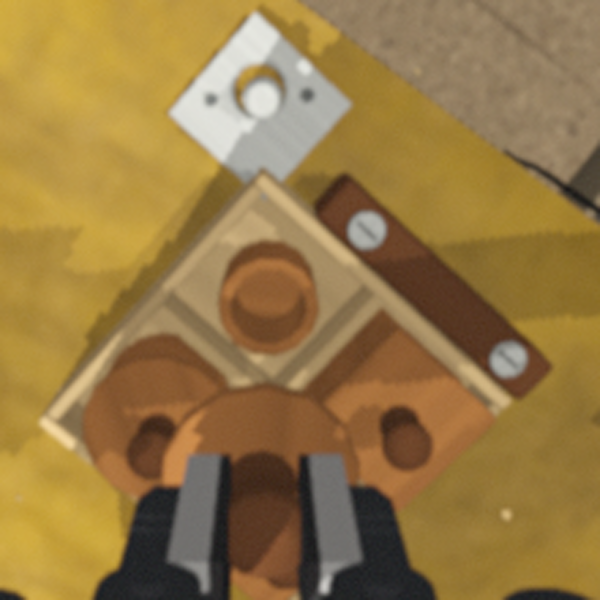

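Run:
```python
from h import *
F=lambda a,b,z:at('wrist',220+a*220/600,80+b*220/600,z)[:2]
c=F(268.5,305,.038);print(c)
z=state()['position'][2]-.0355+.01
L=[F(*p,z) for p in((162,470),(357,470),(266,385))];print('lid',(L[0]+L[1])/2,np.linalg.norm(L[0]-L[1]))
plan([(c[0]+.0004,c[1]-.0006,.078,35,10)])
```

```text
[0.51771987 0.34275509]
lid [0.51410308 0.34450456] 0.032376313062185656
from [0.5168 0.3418 0.1889] 35.0
0 11.1 0.1 0 0 0; 0.1 11.1 0.2 0 0 0; 0 11.1 0.1 0 0 0; 0.1 11.1 0.1 0 0 0; 0 11.1 0.2 0 0 0; 0.1 11.1 0.1 0 0 0; 0 11 0.1 0 0 0; 0.1 11.1 0.2 0 0 0; 0 11.1 0.1 0 0 0; 0.1 11.1 0.1 0 0 0
end [0.5181 0.3421 0.078 ] 35.0
```

>>> {"fn": "jog_arm", "kwargs": {"motion": "0 11.1 0.1 0 0 0; 0.1 11.1 0.2 0 0 0; 0 11.1 0.1 0 0 0; 0.1 11.1 0.1 0 0 0; 0 11.1 0.2 0 0 0; 0.1 11.1 0.1 0 0 0; 0 11 0.1 0 0 0; 0.1 11.1 0.2 0 0 0; 0 11.1 0.1 0 0 0; 0.1 11.1 0.1 0 0 0;0 0 0 0 0 0;0 2 0 0 0 0;0 2 0 0 0 0;0 0 0 0 0 0;0 0 0 0 0 0"}}

```text
time_s: 39.62
position: [0.5185, 0.3429, 0.0747]
tcp_rot: [[0.573, 0.001, 0.819], [-0.819, 0.0, 0.573], [0.0, -1.0, 0.001]]
wrist_force: [-0.3, -0.6, -0.4]
grip_width: 0.0105
```

>>> {"fn": "jog_arm", "kwargs": {"motion": "0 2 0 0 0 0;0 1 0 0 0 0;0 1 0 0 0 0;0 0 0 0 0 0;0 0 0 0 0 0"}}

```text
time_s: 40.03
position: [0.5181, 0.3427, 0.0701]
tcp_rot: [[0.573, -0.0, 0.819], [-0.819, -0.0, 0.573], [-0.0, -1.0, -0.0]]
wrist_force: [-0.3, -0.0, 0.7]
grip_width: 0.0102
```

>>> {"fn": "jog_arm", "kwargs": {"motion": "0 1 0 0 0 0;0 1 0 0 0 0;0 0 0 0 0 0;0 0 0 0 0 0"}}

```text
time_s: 40.37
position: [0.5191, 0.3432, 0.0696]
tcp_rot: [[0.573, 0.002, 0.819], [-0.819, 0.001, 0.573], [0.0, -1.0, 0.002]]
wrist_force: [-0.6, -1.0, 5.3]
grip_width: 0.0104
```

>>> {"fn": "jog_arm", "kwargs": {"motion": "0 0 0 0 0 0;0 0 0 0 0 0;0 0 0 0 0 0;0 -10 0 0 0 0;0 -20 0 0 0 0;0 -25 0 0 0 0;0 -25 0 0 0 0;0 -25 0 0 0 0;0 0 0 0 0 0;0 0 0 0 0 0;0 0 0 0 0 0", "fingers": 24}}

```text
time_s: 41.28
position: [0.5177, 0.3426, 0.1728]
tcp_rot: [[0.573, -0.001, 0.819], [-0.819, -0.0, 0.573], [-0.0, -1.0, -0.001]]
wrist_force: [-0.1, 0.5, 0.4]
grip_width: 0.024
```

Run:
```python
from h import *
now();
snap('wrist','w17.png');snap('side','s17.png')
im=cv2.imread('pics/w17.png'); a=cv2.resize(im[80:300,220:440],(500,500),interpolation=cv2.INTER_CUBIC)
im=cv2.imread('pics/s17.png'); b=cv2.resize(im[230:340,240:400],(727,500),interpolation=cv2.INTER_CUBIC)
cv2.imwrite('pics/w17a.png',a);cv2.imwrite('pics/s17a.png',b)
det(BN,['wrist','side']);now()
```

```text
41.28 [0.5177 0.3426 0.1728] [-0.1  0.5  0.4] 0.024
tray wrist [([0.4829, 0.388, -0.0032], 0.88)]
tray side [([0.4781, 0.3922, -0.0035], 0.94)]
tray_far_corner wrist [([0.5846, 0.2548, 0.0123], 0.93), ([0.5185, 0.3428, 0.0045], 0.48)]
tray_far_corner side [([0.5147, 0.2917, 0.003], 0.22)]
box_round_large wrist [([0.5123, 0.2924, 0.0056], 0.78)]
box_round_large side [([0.5135, 0.293, 0.0025], 0.48), ([0.4809, 0.3919, 0.0036], 0.24)]
box_round_small wrist [([0.5191, 0.3424, 0.0021], 0.5)]
box_round_small side [([0.5167, 0.3463, 0.0013], 0.5), ([0.5188, 0.3435, 0.0347], 0.47)]
box_square wrist [([0.5709, 0.3376, 0.0053], 0.67), ([0.563, 0.2882, 0.0317], 0.64)]
box_square side [([0.565, 0.3407, 0.003], 0.45)]
box_oblong wrist [([0.5614, 0.2899, 0.005], 0.79)]
box_oblong side [([0.5588, 0.2855, 0.0067], 0.68)]
lid_round_large wrist [([0.5088, 0.2944, 0.0387], 0.97), ([0.3723, 0.1784, 0.0741], 0.58)]
lid_round_large side [([0.5115, 0.2932, 0.0365], 0.81), ([0.5122, 0.2908, 0.0019], 0.26)]
lid_round_small wrist [([0.5142, 0.3412, 0.0322], 0.86)]
lid_round_small side [([0.5175, 0.3408, 0.0387], 0.76)]
lid_square wrist [([0.5649, 0.3386, 0.0309], 0.7)]
lid_square side [([0.5727, 0.3385, 0.0345], 0.89), ([0.5133, 0.2955, 0.0351], 0.65)]
lid_oblong wrist [([0.5653, 0.2871, 0.0323], 0.97)]
lid_oblong side [([0.5633, 0.2874, 0.0354], 0.83)]
42.38 [0.5181 0.3427 0.1732] [ 0.2 -0.1  0.7] 0.0241
```

View pics/w17a.png

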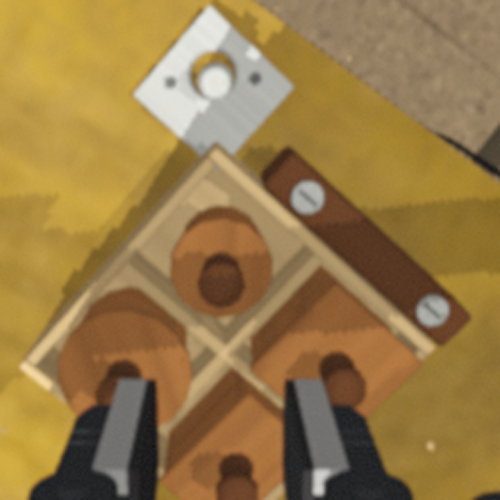

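View pics/s17a.png

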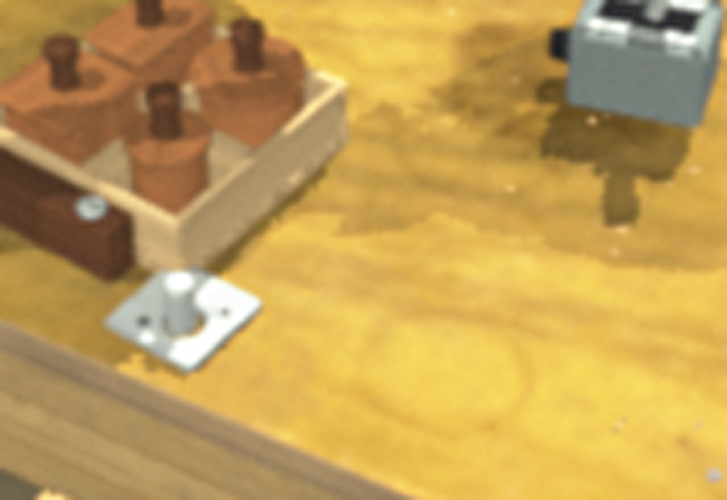

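Run:
```python
from h import *
plan([(.40,.19,.24,85,12)])
```

```text
from [0.5181 0.3427 0.1732] 35.0
4.8 -5.6 -15.4 0 -4.2 0; 3.6 -5.5 -15.6 0 -4.1 0; 2.6 -5.6 -15.9 0 -4.2 0; 1.3 -5.6 -16.1 0 -4.2 0; 0.2 -5.5 -16 0 -4.1 0; -1 -5.6 -16.1 0 -4.2 0; -2.2 -5.6 -15.9 0 -4.2 0; -3.3 -5.6 -15.8 0 -4.2 0; -4.4 -5.5 -15.5 0 -4.1 0; -5.6 -5.6 -15.1 0 -4.2 0; -6.6 -5.6 -14.6 0 -4.2 0; -7.7 -5.5 -14.1 0 -4.1 0
end [0.4  0.19 0.24] 85.0
```

>>> {"fn": "jog_arm", "kwargs": {"motion": "4.8 -5.6 -15.4 0 -4.2 0; 3.6 -5.5 -15.6 0 -4.1 0; 2.6 -5.6 -15.9 0 -4.2 0; 1.3 -5.6 -16.1 0 -4.2 0; 0.2 -5.5 -16 0 -4.1 0; -1 -5.6 -16.1 0 -4.2 0; -2.2 -5.6 -15.9 0 -4.2 0; -3.3 -5.6 -15.8 0 -4.2 0; -4.4 -5.5 -15.5 0 -4.1 0; -5.6 -5.6 -15.1 0 -4.2 0; -6.6 -5.6 -14.6 0 -4.2 0; -7.7 -5.5 -14.1 0 -4.1 0;0 0 0 0 0 0;0 0 0 0 0 0;0 0 0 0 0 0", "fingers": 40}}

```text
time_s: 43.63
position: [0.4003, 0.1903, 0.2399]
tcp_rot: [[0.996, 0.0, 0.089], [-0.089, 0.0, 0.996], [0.0, -1.0, 0.0]]
wrist_force: [-0.5, 0.4, 0.2]
grip_width: 0.04
```

Run:
```python
from h import *
now();
snap('wrist','w18.png');now();snap('side','s18.png')
im=cv2.imread('pics/w18.png'); cv2.imwrite('pics/w18a.png',cv2.resize(im[60:260,220:420],(600,600),interpolation=cv2.INTER_CUBIC))
det(['switch','toggle_hinge','toggle_grip'],['wrist','side'])
print(state()['joint_positions'])
```

```text
43.63 [0.4003 0.1903 0.2399] [-0.5  0.4  0.2] 0.04
43.68 [0.4003 0.1904 0.2397] [-1.3  0.7  0.1] 0.04
switch wrist [([0.3853, 0.1822, -0.0012], 0.96)]
switch side [([0.3882, 0.1803, 0.0004], 0.87)]
toggle_hinge wrist [([0.3872, 0.1817, 0.0268], 0.59)]
toggle_hinge side [([0.39, 0.1816, 0.0318], 0.86), ([0.5174, 0.3402, 0.035], 0.57)]
toggle_grip wrist [([0.3735, 0.1779, 0.0748], 0.87), ([0.3902, 0.1811, 0.0004], 0.25)]
toggle_grip side [([0.376, 0.182, 0.0702], 0.45), ([0.5161, 0.3439, -0.0009], 0.31)]
[ 1.86796468e-01 -2.55969116e-01  2.07639404e+00  2.62570243e-05
  1.32167793e+00 -1.29630405e+00]
```

View pics/w18a.png

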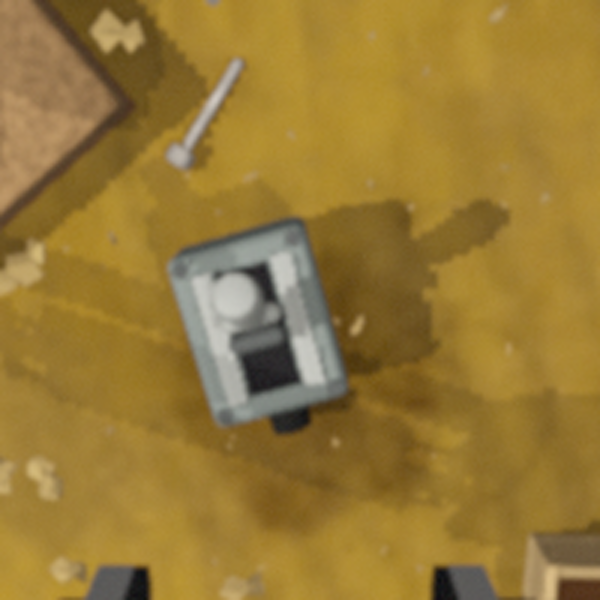

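Run:
```python
from h import *
F=lambda a,b,z:at('wrist',220+a/3,60+b/3,z)[:2]
az=lambda a,b:np.degrees(np.arctan2(*(a-b)[::-1]))
q=[F(*p,.036) for p in((170,262),(300,222),(347,390),(222,425))]
print(np.mean(q,0),[round(az(q[(i+1)%4],q[i]),1) for i in range(4)],[round(np.linalg.norm(q[(i+1)%4]-q[i]),4) for i in range(4)])
print('tip',F(237,298,.086))
c=np.mean(q,0); 
for a in (-18,-15,-12,-10,-7):
  e=np.array([np.cos(np.radians(a)),np.sin(np.radians(a))]); print(a,'grip',c-.043*np.sin(.35)*e,'tip',c-.056*np.sin(.35)*e)
```

```text
[0.39005974 0.18159124] [np.float64(101.9), np.float64(11.0), np.float64(-78.8), np.float64(-168.8)] [np.float64(0.0414), np.float64(0.0543), np.float64(0.0412), np.float64(0.0537)]
tip [0.3729925  0.17863936]
-18 grip [0.37603679 0.18614758] tip [0.37179729 0.18752507]
-15 grip [0.37581754 0.18540743] tip [0.37151176 0.18656116]
-12 grip [0.37563734 0.18465682] tip [0.37127708 0.18558362]
-10 grip [0.37553914 0.18415162] tip [0.37114919 0.18492568]
-7 grip [0.37542504 0.18338816] tip [0.37100059 0.18393141]
```

```bash
cat >> h.py <<'E'
from scipy.spatial.transform import Rotation as Ro
H=np.array([.390,.1816,.032]); E=np.array([np.cos(np.radians(11)),np.sin(np.radians(11)),0]); EY=np.array([-E[1],E[0],0])
def batpose(tilt,d,off=(0,0,0)):  # tilt: bat angle from vertical (neg = to -x)
    u=np.sin(tilt)*E+np.cos(tilt)*np.array([0,0,1]); y=-u; z=EY; x=np.cross(y,z)
    return H+np.array(off)+d*u, np.column_stack([x,y,z])
def plan6(wps,p=None,R=None):
    s=state(); p=np.array(s['position']) if p is None else p; R=np.array(s['tcp_rot']) if R is None else R
    rows=[]
    for tp,tR,n in wps:
        p0=p.copy();
        for i in range(n):
            rem=n-i
            d=R.T@(tp-p)/rem*1000; rv=np.degrees(Ro.from_matrix(R.T@tR).as_rotvec())/rem
            row=np.round(np.r_[d,rv],1); rows.append(' '.join(f'{v+0:g}' for v in row))
            p=p+R@row[:3]/1000; R=R@Ro.from_rotvec(np.radians(row[3:])).as_matrix()
    print('; '.join(rows)); print('end',np.round(p,4),np.round(R,3).tolist())
E
python3 - <<'E'
from h import *
plan6([(*batpose(-.35,.12),9)])
E
```

```text
-5.4 10.6 -2.3 0.3 -1.8 -2.2; -5.9 10.3 -2.2 0.3 -1.8 -2.2; -6.3 10.1 -2 0.3 -1.8 -2.2; -6.8 9.8 -1.9 0.3 -1.7 -2.2; -7.2 9.5 -1.7 0.3 -1.8 -2.2; -7.6 9.3 -1.6 0.3 -1.7 -2.2; -8.1 8.9 -1.4 0.3 -1.8 -2.3; -8.4 8.6 -1.2 0.3 -1.7 -2.2; -8.8 8.3 -0.9 0.4 -1.8 -2.3
end [0.3496 0.1738 0.1447] [[0.922, 0.337, -0.192], [0.18, 0.066, 0.981], [0.344, -0.939, 0.0]]
```

>>> {"fn": "jog_arm", "kwargs": {"motion": "-5.4 10.6 -2.3 0.3 -1.8 -2.2; -5.9 10.3 -2.2 0.3 -1.8 -2.2; -6.3 10.1 -2 0.3 -1.8 -2.2; -6.8 9.8 -1.9 0.3 -1.7 -2.2; -7.2 9.5 -1.7 0.3 -1.8 -2.2; -7.6 9.3 -1.6 0.3 -1.7 -2.2; -8.1 8.9 -1.4 0.3 -1.8 -2.3; -8.4 8.6 -1.2 0.3 -1.7 -2.2; -8.8 8.3 -0.9 0.4 -1.8 -2.3;0 0 0 0 0 0;0 0 0 0 0 0;0 0 0 0 0 0"}}

```text
time_s: 45.03
position: [0.3507, 0.1738, 0.1462]
tcp_rot: [[0.921, 0.339, -0.191], [0.179, 0.066, 0.982], [0.345, -0.939, 0.0]]
wrist_force: [0.5, -0.7, 0.7]
grip_width: 0.0403
```

Run:
```python
from h import *
now();
snap('wrist','w19.png');print(np.round(state()['joint_positions'],2), proj('wrist',batpose(-.35,.056)[0]),proj('wrist',batpose(-.35,.03)[0]))
plan6([(*batpose(-.35,.043),8)])
```

```text
45.03 [0.3507 0.1738 0.1462] [ 0.5 -0.7  0.7] 0.0403
[ 0.16 -0.53  2.47  0.01  0.85 -1.61] [316.62877712 226.55935783] [316.67270121 212.54163285]
-0.3 9.8 0 0 0 0; -0.2 9.8 0 0 0 0; -0.3 9.8 0 0 0 0; -0.2 9.7 0 0 0 0; -0.3 9.8 0 0 0 0; -0.2 9.7 0.1 0 0 0.1; -0.2 9.8 0 0 0 0; -0.3 9.7 0.1 0 0 0.1
end [0.3755 0.1788 0.0724] [[0.922, 0.336, -0.191], [0.179, 0.066, 0.982], [0.342, -0.94, 0.0]]
```

View pics/w19.png

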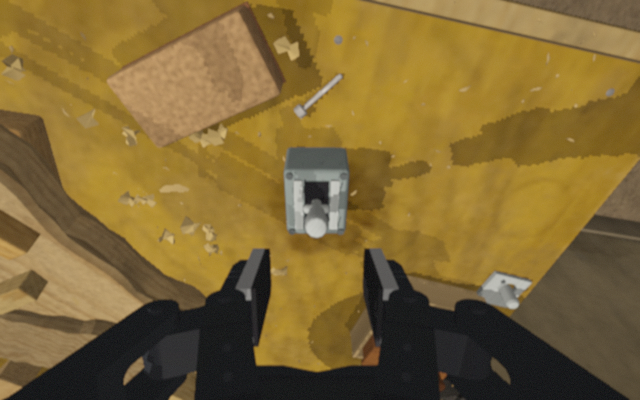

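>>> {"fn": "jog_arm", "kwargs": {"motion": "-0.3 9.8 0 0 0 0; -0.2 9.8 0 0 0 0; -0.3 9.8 0 0 0 0; -0.2 9.7 0 0 0 0; -0.3 9.8 0 0 0 0; -0.2 9.7 0.1 0 0 0.1; -0.2 9.8 0 0 0 0; -0.3 9.7 0.1 0 0 0.1;0 0 0 0 0 0;0 0 0 0 0 0;0 0 0 0 0 0"}}

```text
time_s: 46.0
position: [0.375, 0.1788, 0.0717]
tcp_rot: [[0.922, 0.335, -0.192], [0.18, 0.066, 0.981], [0.342, -0.94, 0.0]]
wrist_force: [0.2, -0.9, -0.4]
grip_width: 0.0401
```

>>> {"fn": "jog_arm", "kwargs": {"motion": "0 0 0 0 0 0;0 0 0 0 0 0;0 0 0 0 0 0;0 0 0 0 0 0;0 0 0 0 0 0;0 0 0 0 0 0", "fingers": 5}}

```text
time_s: 46.5
position: [0.3748, 0.1784, 0.0717]
tcp_rot: [[0.922, 0.336, -0.192], [0.18, 0.065, 0.981], [0.342, -0.94, -0.001]]
wrist_force: [-2.8, -5.3, 6.4]
grip_width: 0.0108
```

>>> {"fn": "jog_arm", "kwargs": {"motion": "0 -2 0 0 0 0;0 -2 0 0 0 0;0 -2 0 0 0 0;0 -2 0 0 0 0;0 -2 0 0 0 0;0 -1.5 0 0 0 0;0 0 0 0 0 0;0 0 0 0 0 0;0 0 0 0 0 0"}}

```text
time_s: 47.25
position: [0.3706, 0.1777, 0.0819]
tcp_rot: [[0.922, 0.336, -0.191], [0.18, 0.065, 0.982], [0.342, -0.94, -0.0]]
wrist_force: [5.8, -3.4, -4.1]
grip_width: 0.0113
```

>>> {"fn": "jog_arm", "kwargs": {"motion": "2.4 0 0 0 0 2.5;2.4 0.1 0 0 0 2.5;2.4 0 0 0 0 2.5;2.4 0.1 0 0 0 2.5;2.4 0 0 0 0 2.5;2.4 0.1 0 0 0 2.5;2.4 0 0 0 0 2.5;2.4 0.1 0 0 0 2.5;0 0 0 0 0 0"}}

```text
time_s: 48.0
position: [0.389, 0.1812, 0.0845]
tcp_rot: [[0.981, -0.004, -0.191], [0.191, -0.001, 0.981], [-0.004, -1.0, -0.0]]
wrist_force: [1.2, -3.1, -4.9]
grip_width: 0.0112
```

Run:
```python
from h import *
s=state(); now(); p=np.array(s['position'])-H; R=np.array(s['tcp_rot'])
print('e,ey,z',p@E,p@EY,p[2],'dist',np.hypot(p@E,p[2]),'tilt',np.degrees(np.arctan2(p@E,p[2])),'tool tilt',np.degrees(np.arctan2(-R[:,1]@E,-R[2,1])),'axial F',np.array(s['wrist_force'])@R)
```

```text
48.0 [0.389  0.1812 0.0845] [ 1.2 -3.1 -4.9] 0.0112
e,ey,z -0.0010519136998062395 -0.00021964541942213976 0.052503565867732443 dist 0.05251410240363211 tilt -1.1477725770471372 tool tilt 0.20994051363492766 axial F [ 0.61407103  4.84939858 -3.27761994]
```

>>> {"fn": "jog_arm", "kwargs": {"motion": "2.5 0 0 0 0 2.5;2.5 0 0 0 0 2.5;2.5 0 0 0 0 2.5;2.5 0 0 0 0 2.5;2.5 0 0 0 0 2.5;2.5 0 0 0 0 2.5;2.5 0 0 0 0 2.5;2.5 0 0 0 0 2.5;0.7 0 0 0 0 0;0 0 0 0 0 0;0 0 0 0 0 0"}}

```text
time_s: 48.92
position: [0.4064, 0.1846, 0.0805]
tcp_rot: [[0.92, -0.34, -0.192], [0.18, -0.068, 0.981], [-0.347, -0.938, -0.001]]
wrist_force: [-1.7, -5.1, -4.1]
grip_width: 0.0111
```

Run:
```python
from h import *
s=state(); now(); p=np.array(s['position'])-H; R=np.array(s['tcp_rot'])
print('e,ey,z',p@E,p@EY,p[2],'dist',np.hypot(p@E,p[2]),'tilt',np.degrees(np.arctan2(p@E,p[2])),'tool tilt',np.degrees(np.arctan2(-R[:,1]@E,-R[2,1])),'axial F',np.array(s['wrist_force'])@R)
```

```text
48.92 [0.4064 0.1846 0.0805] [-1.7 -5.1 -4.1] 0.0111
e,ey,z 0.016709013843635486 -0.00019381299862696104 0.04849076594226921 dist 0.051288844062766105 tilt 19.012996339852208 tool tilt 20.29001259648363 axial F [-1.05558582  4.79346169 -4.68890622]
```

>>> {"fn": "jog_arm", "kwargs": {"motion": "1 0 0 0 0 0;0 2 0 0 0 0;0 2 0 0 0 0;0 2 0 0 0 0;0 2 0 0 0 0;0 0 0 0 0 0;0 0 0 0 0 0;0 0 0 0 0 0"}}

```text
time_s: 49.58
position: [0.4041, 0.1841, 0.0732]
tcp_rot: [[0.92, -0.341, -0.193], [0.18, -0.068, 0.981], [-0.348, -0.937, -0.001]]
wrist_force: [-6.4, -6.4, -0.7]
grip_width: 0.0111
```

Now release and retreat along the bat axis.

>>> {"fn": "jog_arm", "kwargs": {"motion": "0 0 0 0 0 0;0 0 0 0 0 0;0 0 0 0 0 0;0 0 0 0 0 0;0 0 0 0 0 0;0 -8 0 0 0 0;0 -12 0 0 0 0;0 -15 0 0 0 0;0 -15 0 0 0 0;0 -15 0 0 0 0;0 -15 0 0 0 0;0 0 0 0 0 0;0 0 0 0 0 0", "fingers": 40}}

```text
time_s: 50.67
position: [0.435, 0.1904, 0.1503]
tcp_rot: [[0.923, -0.334, -0.192], [0.18, -0.065, 0.981], [-0.34, -0.94, 0.0]]
wrist_force: [-1.1, 0.3, 0.5]
grip_width: 0.0401
```

Run:
```python
from h import *
now();
snap('wrist','w20.png'); snap('side','s20.png')
print([np.round(proj('side',batpose(t,.056)[0]),1).tolist() for t in (.1,.27,.35)],[np.round(proj('wrist',batpose(.35,d)[0]),1).tolist() for d in (.03,.056,.066)])
im=cv2.imread('pics/s20.png');cv2.imwrite('pics/s20a.png',cv2.resize(im[190:340,220:440],(800,545),interpolation=cv2.INTER_CUBIC))
det(['toggle_grip'],['side','wrist'])
```

```text
50.67 [0.435  0.1904 0.1503] [-1.1  0.3  0.5] 0.0401
[[381.4, 210.0], [376.3, 210.0], [373.9, 210.2]] [[316.5, 211.7], [316.4, 225.2], [316.3, 231.3]]
toggle_grip side [([0.4076, 0.1858, 0.0707], 0.67)]
toggle_grip wrist [([0.4005, 0.1829, 0.0737], 0.98)]
```

View pics/w20.png

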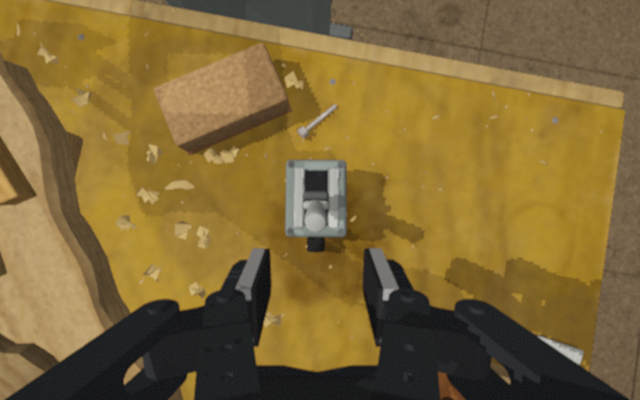

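View pics/s20a.png

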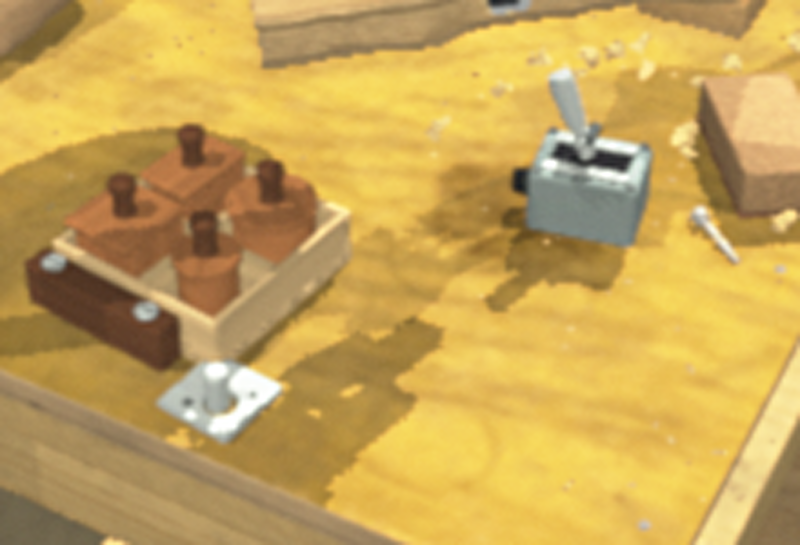

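Run:
```python
from h import *
a=cv2.imread('pics/w19.png')[130:260,260:380];b=cv2.imread('pics/w20.png')[130:260,260:380]
im=np.hstack([cv2.resize(x,(390,423),interpolation=cv2.INTER_CUBIC) for x in(a,b)]);cv2.imwrite('pics/cmp.png',im)
for t in (.1,.2,.27,.35): print(t,[np.round((proj('wrist',batpose(t,d)[0])-[260,130])*3.25+[390,0],0).tolist() for d in (.03,.056)])
s=cv2.imread('pics/s20.png')[195:265,340:420];cv2.imwrite('pics/s20b.png',cv2.resize(s,(640,560),interpolation=cv2.INTER_CUBIC))
for t in (.1,.2,.27,.35): print(t,[np.round((proj('side',batpose(t,d)[0])-[340,195])*8,0).tolist() for d in (.024,.056)])
```

```text
0.1 [[574.0, 230.0], [573.0, 233.0]]
0.2 [[574.0, 245.0], [573.0, 265.0]]
0.27 [[574.0, 256.0], [573.0, 287.0]]
0.35 [[574.0, 268.0], [573.0, 312.0]]
0.1 [[338.0, 238.0], [332.0, 120.0]]
0.2 [[327.0, 238.0], [307.0, 119.0]]
0.27 [[320.0, 238.0], [290.0, 120.0]]
0.35 [[312.0, 239.0], [271.0, 122.0]]
```

View pics/cmp.png

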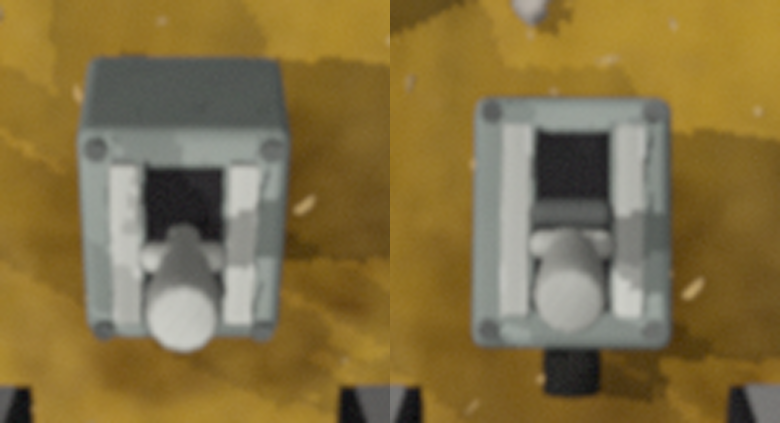

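View pics/s20b.png

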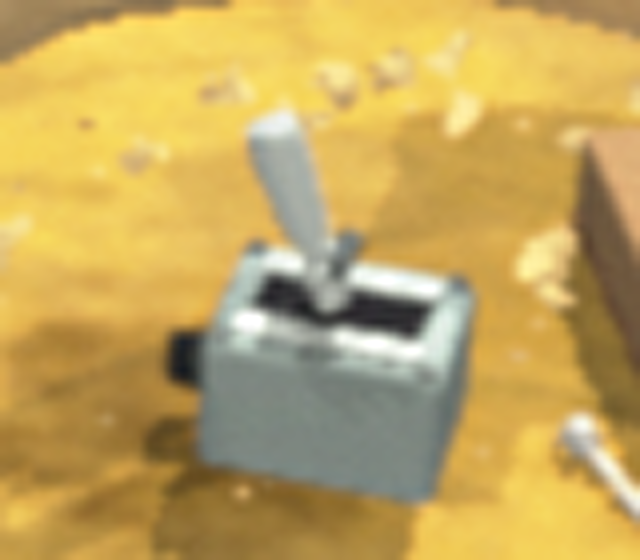

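Run:
```python
from h import *
s=cv2.imread('pics/side0.png')[195:265,340:420];cv2.imwrite('pics/s18b.png',cv2.resize(s,(640,560),interpolation=cv2.INTER_CUBIC))
for t in (-.35,): print(t,[np.round((proj('side',batpose(t,d)[0])-[340,195])*8,0).tolist() for d in (.024,.056)])
```

```text
-0.35 [[383.0, 251.0], [440.0, 150.0]]
```

View pics/s18b.png

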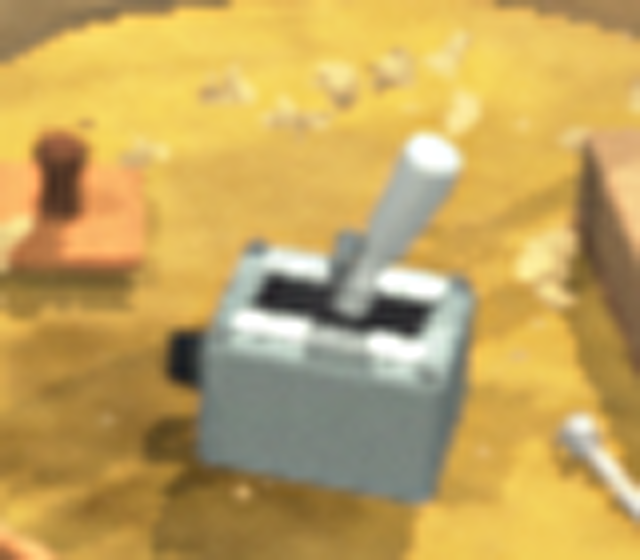

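Run:
```python
from h import *
det(['lid_round_large','lid_round_small','lid_square','lid_oblong','box_round_small'],['side'])
now(); print(close_job())
```

```text
lid_round_large side [([0.5145, 0.2933, 0.0364], 0.86), ([0.3921, 0.1838, 0.0317], 0.62)]
lid_round_small side [([0.5183, 0.3423, 0.0391], 0.64), ([0.4053, 0.1854, 0.0709], 0.53)]
lid_square side [([0.5663, 0.3359, 0.0327], 0.55)]
lid_oblong side [([0.563, 0.2864, 0.0293], 0.81)]
box_round_small side [([0.5158, 0.3449, 0.0003], 0.51), ([0.5104, 0.2968, 0.034], 0.43)]
51.12 [0.4336 0.1902 0.1486] [-0.2  0.2 -0.3] 0.0402
the job is handed in; nothing more can be done
None
```

All three parts of the job were done and it was handed in at about 51 s; no verdict came back.

- **Tray:** I pushed it a quarter turn on its pin until it stopped against the fence at about 35 N. The pictures show it flush, within about 1–2°, and still on the pin.
- **Lids:** All four lids were present (square, oblong, large round, small round), and each was placed on its own box. In the last side picture they look flat, and the detected lid origins are 29–39 mm above the bench against an expected 33 mm. The 39 mm reading is the small round lid, 6 mm high against a detector accuracy of about 4 mm. I put that down to scatter: when I placed it, it touched down about where a seated lid should, and the pictures show it seated.
- **Toggle:** I pulled the bat out about 10 mm, swung it over, pressed it back in and let go. In the side view it lies at about full tilt on the other side, and its tip position shows it is back in. The wrist view reads slightly less, about 0.66 rad of turn, still above the 0.62 needed.

At hand-in the gripper was open and clear of the bat, with wrist force near zero.

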